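Re-aim a clamped filling spout

TASK

The swan-neck spout must fill the smaller of the two beakers. Back its clamp screw off only about a quarter of a turn, just enough to free the spout, swing the spout until its outlet is over the middle of the smaller beaker's mouth, then screw the clamp down firmly again, tighter than you found it, and let go. Leave the beakers and the flask where they stand and keep the spout seated in its stand.

Things in the scene. Friction and masses are not known exactly. Their poses are not given: they have to be found in the camera images.
- stand: Fixed aluminium stand of the spout, 180 mm long overall. Origin: underside centre of its round seat (110 mm diameter, 22 mm high, open-topped recess with its floor at z 12 mm), which is also the vertical axis the spout turns about; z up; +x points from the seat to the clamp screw, whose vertical axis is 88 mm along +x.
- spout: Loose steel swan-neck spout, about 0.8 kg. Its round flange, 92 mm wide and 14 mm thick, greased, lies in the seat with 1.5 mm play and turns about the vertical; pushed hard sideways it would tip. Origin: underside centre of the flange; +x is where the neck reaches out. The level 18 mm tube runs out along +x, its centre 136 mm above the origin, from 18 to 100 mm out, then bends down.
- spout_tube (a point): Point in the middle of the level tube of the spout (18 mm diameter), 70 mm out from the turning axis: a good place to pinch it across from above. x axis along the tube, outward.
- outlet (a point): Centre of the downward mouth of the spout (22 mm diameter), 118 mm out from the turning axis, about 112 mm above the worktop.
- handle_grip (a point): Centre of the T-handle on top of the clamp screw: an upright steel bar 60 mm long (this point's x), 12 mm thick (y), 26 mm high, about 112 mm above the worktop, turning about the vertical. Counter-clockwise seen from above loosens and lifts handle and screw 3.8 mm per radian; clockwise tightens. It starts tightened by an unknown amount, always less than firm.
- claw_toe (a point): Middle of the underside of the toe of the steel clamp claw, which presses the rim of the spout's flange down from above, at stand x 42 mm. It does not turn. While it presses it stays at the flange's top, 26 mm above the worktop, and only once the handle has been turned back far enough (within one radian from the start) does it rise with the screw.
- claw: Steel claw bar of the clamp, 74 mm long, 24 mm wide, round the screw under its spring; moves only up and down. Origin on the screw axis, level with the toe's underside. The screw drags with 0.18 N m while turned; per newton of claw force the handle also pushes back by 0.0038 N m, which a still hand feels: 0.11 N m at 28 N, 0.17 at 45 N (firm), 0.34 at 90 N (too much). Let go, it stays, up to 45 N.
- beaker_100: The smaller glass beaker, 52 mm wide and 69 mm high; the one to be filled. Loose. Origin: underside centre. It stands to one side of the spout, at about the outlet's distance from the turning axis.
- beaker_250: The larger glass beaker, 73 mm wide and 94 mm high, on the other side; to be left alone. Loose. Origin: underside centre.
- conical_flask: Conical glass flask, 77 mm wide and 113 mm high, bystander. Origin: underside centre.
Not all that is in view belongs to the job. What is shaped like the beaker_100 but blue or green is not meant.

How it is judged (in metres and radians):
On the way, in this order (a step that is already met when the one before it is completed fails the run):
1. the clamp is backed off until the claw no longer presses on the spout, before the spout is swung (contact force between claw and spout below 1.5 N and distance of outlet from where it was at the start of the episode below 0.02 m), for 0.1 s.
2. with the clamp slack, the outlet is swung over the smaller beaker (centres within 15 mm) (horizontal distance between outlet and beaker_100 below 0.015 m and contact force between claw and spout below 15 N), for 0.1 s.
At the end, for the whole second after the job is handed in: The claw presses the spout's flange with more than 28 N, the outlet's centre is within 15 mm (horizontally) of the centre of the smaller beaker, the spout is seated flat in its stand (within 3 mm and 0.05 rad) and at rest, and the smaller beaker is upright (contact force between claw and spout above 28 N and horizontal distance between outlet and beaker_100 below 0.015 m and z of spout in the frame of stand below 0.015 m and angle between spout's own z axis and vertical below 0.05 rad and linear speed of spout below 0.01 m/s and angle between beaker_100's own z axis and vertical below 0.1 rad); the robot touches nothing.
It fails at once if the claw is raised more than 7 mm off the seated flange (clamp opened far more than needed) (z of claw_toe in the frame of stand above 0.033 m).
It fails at once if the clamp is overtightened (claw force over 100 N) (contact force between claw and spout above 100 N).
It fails at once if the spout is lifted out of its seat or tipped (z of spout in the frame of stand above 0.02 m or angle between spout's own z axis and vertical above 0.2 rad).
It fails at once if a beaker or the conical flask is moved more than 12 mm (distance of any of beaker_100, beaker_250, conical_flask from where it was at the start of the episode above 0.012 m).
It also fails if it takes over 72 s, if anything falls off the work surface, if the arm or the gripper's body presses on something with over 40 N, if the wrist force passes 120 N, or if a joint passes its speed limit or range.

ROBOT

A 6-joint arm with a two-finger parallel gripper is mounted at the origin on a cart in front of the work surface, level with it; the furniture and walls round the work are solid. World frame = base frame: x ahead of the robot, y to its left, z up, the work surface at z = 0. Lengths are in m, angles in degrees, forces in N, time in s.
With the tool pointing down it reaches from about 0.35 to 0.875 m from the base axis. Payload 4.2 kg.
Tool frame: the origin (TCP) lies on the centre line of the jaws, within the pads' length; the fingertips stand 17 mm ahead of it and the grasp point (between the pads) lies 2 mm behind it; z points along the fingers, y is the direction in which the jaws open and shut (so a half turn about z gives the same grasp; the last joint's range is limited). The gripper opens to 87 mm and grips with 3 to 60 N. Pads are 19 mm wide; open, the fingers measure 117 mm over their backs; the gripper's body (75 mm by 190 mm) begins 51 mm behind the grasp point.
Start: joints at [89.072, 22.042, 0.453, 0, -68.411, -14.817], TCP at [0.17, 0.602, 0.218] pointing down, gripper open.
Joint ranges: [-179.83, 179.83], [-69.29, 118.12], [-61.27, 80.66], [-181.25, 117.63], [-171.15, -9.14], [-177.46, 177.46]. Speed limits (degrees/s): [159.86, 159.86, 180, 180, 180, 180].

INTERFACE

Orientations are given as a 3x3 rotation matrix whose columns are the frame's x, y, z axes.
In Python, from station import * gives the robot as it stands.
- The arm moves only by the tool play_rows, never from a script. Its argument "targets" is a list that holds one entry, the list of rows, each a list of 5 numbers: the closure, from 0 (fully open) to 1 (shut), then the shift along the world's x, y, z in m, then the turn about the world's z in rad. In form: [[[gripper, x, y, z, twist], ...]]. A call has 1 to 5 rows; each row is the pose to reach, as a shift and turn from the pose commanded when the call began; what a row does not reach only later rows make up. A row lasts 1/12 s, in which the tool goes at most 41.7 mm and 7.16 degrees, less where a joint would pass 70% of its speed; a pose out of reach is approached as far as the arm can. A call with a gripper value outside its range is refused whole. The fingers move at their own pace and stop on an object; the grip force is fixed at half the most. Time passes only in rows, so rows that repeat a pose let the fingers close. It gives the time, the measured TCP pose, the force and the opening at its end, in the units of the state.
- sense(): the state, without advancing time (a new reading comes with each control period).
- capture(name): name is "scene" or "side" or "wrist"; returns the picture (384x512x3 uint8, blue, green, red); there is no depth.
- get_calibration(name): a dict with "camera_matrix" (3x3 intrinsics, pixels), "T" (4x4, takes a point from camera to world coordinates). Camera axes: x right, y up, looking along -z (the intrinsics and any distortion apply to the point x, -y, -z); pixel columns grow to the right and rows downward; lengths in m; the calibration is good to about 2 mm. The wrist camera is an equidistant fisheye: a pixel r from the principal point sees the ray r / f radians off the axis. A picture is of the moment at which its call begins: read the wrist's pose just before it. get_calibration takes no time and is no camera call; for the wrist camera it gives the pose at the moment of the call.
- finish_job(): hands the job in, once; it reports no verdict.
The state is a dict: "time_s": time; "joints": joint angles; "joint_velocities": joint speeds; "effort": joint torques, N m; "tcp_pos": TCP position; "ee_rot": TCP orientation; "wrist_force": force on the tool from outside, world axes, zero at the start; "moment": the same for the moment, N m; "gripper_width": opening from 0.0 (shut) to 1.0 (fully open).
Only numpy, scipy, OpenCV 4.12 (cv2) and the standard library are available. Lean on these libraries where they do the work, as an engineer would, in place of code of your own. Each camera call takes 0.05 s, during which the arm holds its last target. There are 200 camera calls.

## Working session

There is one attempt and no reset: what is moved stays moved. The work goes in short steps, Python scripts to look and compute and a tool call to move; the robot and the scene stay as the last step left them, time stands still between calls to the robot, and variables do not carry over. Pictures are saved under pics/ and viewed, on a budget of 10 in all, crops included, one or two more only if the job needs it, and the job is handed in when it is done.

Besides the shell and the picture viewer there is one more tool, called as a command line: name --argument value ..., lists and objects as JSON in quotes. play_rows: Moves the arm, as the interface text tells. Its arguments: {"type":"object","properties":{"targets":{"type":"array","items":{"type":"array","items":{"type":"array","items":{"type":"number"}}}}},"required":["targets"]}

```bash
mkdir -p pics; ls
python3 - <<'E'
from station import *
import cv2,numpy as np
for n in("scene","side","wrist"):
    c=get_calibration(n);print(n,np.round(np.array(c["camera_matrix"]),1).tolist(),np.round(c["T"],4).tolist(),[k for k in c])
    im=capture(n);cv2.imwrite(f"pics/{n}0.png",im)
a=[cv2.imread(f"pics/{n}0.png") for n in("scene","side")]
cv2.imwrite("pics/both.png",cv2.resize(np.vstack(a),None,fx=.78,fy=.78))
s=sense();print(s)
E
```

```text
pics
scene [[411.8, 0.0, 256.6], [0.0, 411.8, 192.1], [0.0, 0.0, 1.0]] [[0.8355, 0.3994, -0.3775, 0.1703], [-0.5493, 0.5871, -0.5947, -0.3963], [-0.0159, 0.7042, 0.7099, 0.7535], [0.0, 0.0, 0.0, 1.0]] ['camera_matrix', 'T']
side [[368.5, 0.0, 247.1], [0.0, 368.5, 193.0], [0.0, 0.0, 1.0]] [[0.8865, 0.2977, -0.3542, 0.1305], [-0.4627, 0.5659, -0.6824, -0.5671], [-0.0027, 0.7689, 0.6394, 0.8112], [0.0, 0.0, 0.0, 1.0]] ['camera_matrix', 'T']
wrist [[297.3, 0.0, 256.6], [0.0, 297.3, 192.0], [0.0, 0.0, 1.0]] [[-0.2718, 0.9323, 0.2388, 0.2343], [-0.9624, -0.2637, -0.0656, 0.5833], [0.0018, -0.2476, 0.9689, 0.3853], [0.0, 0.0, 0.0, 1.0]] ['camera_matrix', 'T']
{'time_s': 0.15, 'joints': array([ 8.90701530e+01,  2.20827531e+01,  3.96799972e-01, -2.03186865e-02,
       -6.84114264e+01, -1.48165724e+01]), 'joint_velocities': array([-0.01020013, -0.08437518,  0.23497143,  0.00557007,  0.00151062,
        0.01066839]), 'effort': array([-9.00191452e-06, -3.91053164e+01,  1.87586939e+01,  4.22228426e+00,
        1.23795506e-02, -1.40426537e-04]), 'tcp_pos': array([0.1694743 , 0.60109647, 0.21668269]), 'ee_rot': array([[ 9.62436724e-01, -2.71505846e-01, -3.57288283e-04],
       [-2.71506056e-01, -9.62435240e-01, -1.69399504e-03],
       [ 1.16062721e-04,  1.72736897e-03, -9.99998501e-01]]), 'wrist_force': array([ 0.20610881, -0.73381762,  0.46554832]), 'moment': array([-0.04413339, -0.00538093,  0.04121581]), 'gripper_width': 1.0009522743512178}
```

View pics/scene0.png

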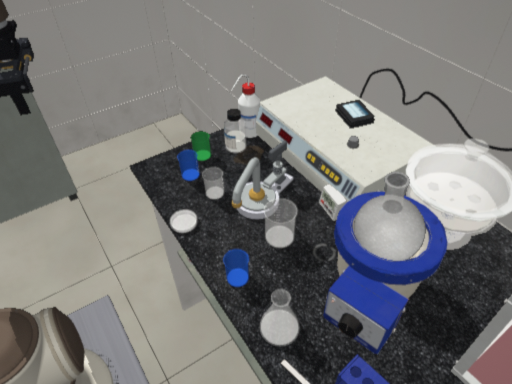

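View pics/side0.png

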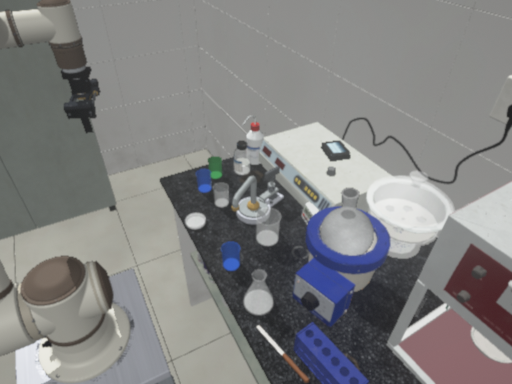

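View pics/wrist0.png

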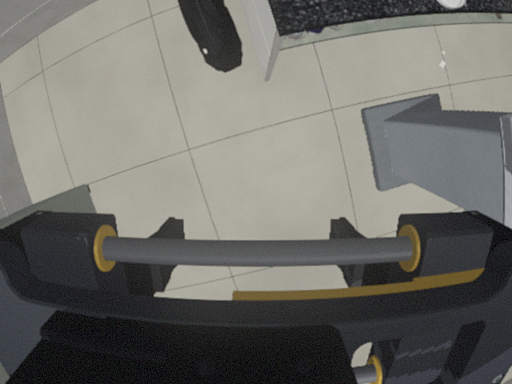

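Scene picture: the spout is at about (255,195) with its handle at (279,155). A clear small beaker stands at (214,183) and a clear larger one at (281,223). Blue ones are at (189,165) and (236,268), a green one at (202,146), and the flask is at (280,318). The only clear small cup is the one at (214,183), and I'll confirm it in a crop. The side view agrees. The wrist camera sees only the floor.

```bash
cat > h.py <<'E'
from station import *
import cv2,numpy as np
def ray(n,p,c=None):
    c=c or get_calibration(n);K=np.array(c["camera_matrix"]);T=np.array(c["T"])
    u=(p[0]-K[0,2])/K[0,0];v=(p[1]-K[1,2])/K[1,1]
    if n=="wrist":
        r=np.hypot(u,v);s=np.sin(r)/r if r>1e-9 else 1;d=np.array([u*s,-v*s,-np.cos(r)])
    else: d=np.array([u,-v,-1.])
    d=T[:3,:3]@d;return T[:3,3],d/np.linalg.norm(d)
def plane(n,p,z,c=None):
    o,d=ray(n,p,c);return o+d*(z-o[2])/d[2]
def tri(rs):
    A=sum(np.eye(3)-np.outer(d,d) for o,d in rs);b=sum((np.eye(3)-np.outer(d,d))@o for o,d in rs)
    x=np.linalg.solve(A,b);return x,[np.linalg.norm(np.cross(x-o,d)) for o,d in rs]
def proj(n,X,c=None):
    c=c or get_calibration(n);K=np.array(c["camera_matrix"]);T=np.array(c["T"])
    q=T[:3,:3].T@(np.array(X)-T[:3,3]);x,y,z=q[0],-q[1],-q[2]
    if n=="wrist":
        r=np.hypot(x,y);t=np.arctan2(r,z);x,y,z=x*t/r,y*t/r,1
    return np.array([K[0,0]*x/z+K[0,2],K[1,1]*y/z+K[1,2]])
E
python3 - <<'E'
from h import *
a=cv2.imread("pics/scene0.png")[110:270,160:320];b=cv2.imread("pics/side0.png")[130:270,170:310]
o=np.hstack([cv2.resize(a,(400,400),interpolation=2),cv2.resize(b,(400,400),interpolation=2)]);o=cv2.resize(o,(800,400))
cv2.imwrite("pics/crop.png",o)
for n,ps in(("scene",[(214,190,0.0),(281,238,0),(257,205,.01),(279,155,.112)]),("side",[(221,202,0),(267,238,0),(253,214,.01),(270,187,.112)])):
    for p in ps: print(n,p,np.round(plane(n,p[:2],p[2]),3))
E
```

```text
scene (214, 190, 0.0) [ 0.484  0.304 -0.   ]
scene (281, 238, 0) [0.535 0.078 0.   ]
scene (257, 205, 0.01) [0.542 0.189 0.01 ]
scene (279, 155, 0.112) [0.625 0.216 0.112]
side (221, 202, 0) [0.481 0.298 0.   ]
side (267, 238, 0) [0.535 0.084 0.   ]
side (253, 214, 0.01) [0.543 0.187 0.01 ]
side (270, 187, 0.112) [0.592 0.172 0.112]
```

View pics/crop.png

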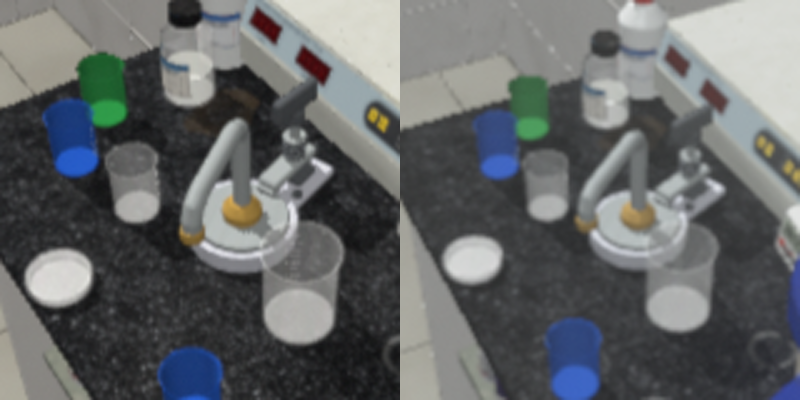

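The crop shows one clear small beaker at crop (134,185), i.e. scene (214,184). The same-shaped cups beside it are blue or green, so this clear one is beaker_100. The handle bar is at crop (295,103) in scene and (690,124) in side. The outlet is at (191,235) and (587,226).

Run:
```python
from h import *
S=lambda x,y:ray("scene",(160+x/2.5,110+y/2.5));D=lambda x,y:ray("side",(170+(x-400)/2.857,130+y/2.857))
for k,a,b in(("handle",(295,103),(690,124)),("h_end1",(279,118),(674,138)),("h_end2",(312,88),(707,112)),("outlet",(191,237),(587,226)),("elbow",(238,125),(636,138)),("beakbase",(137,207),(547,207)),("collar",(243,210),(638,214)),("beaktop",(133,158),(546,162))):
    x,e=tri([S(*a),D(*b)]);print(k,np.round(x,3),np.round(e,4))
p=lambda x,y,z:np.round(plane("scene",(160+x/2.5,110+y/2.5),z),3)
print(p(295,103,.112),p(279,118,.112),p(312,88,.112),p(191,237,.112),p(137,207,0),p(243,218,.022))
```

```text
handle [0.63  0.227 0.114] [0.0001 0.0001]
h_end1 [0.615 0.233 0.097] [0.0012 0.0012]
h_end2 [0.655 0.233 0.118] [0.0004 0.0004]
outlet [0.461 0.144 0.099] [0.0006 0.0006]
elbow [0.558 0.218 0.127] [0.0007 0.0007]
beakbase [0.477 0.286 0.008] [0.0003 0.0003]
collar [0.549 0.198 0.037] [0.0003 0.0003]
beaktop [0.482 0.292 0.069] [0.0002 0.0002]
[0.631 0.229 0.112] [0.606 0.219 0.112] [0.659 0.238 0.112] [0.455 0.134 0.112] [0.48  0.294 0.   ] [0.551 0.201 0.022]
```

Triangulation agrees with the text: turning axis at about (0.55,0.20), handle (0.63,0.228,0.112) lying about 20°, and outlet (0.456,0.138). The beaker is at (0.48,0.293), 117 mm from the axis. I'll go up and over to a closer wrist view.

play_rows --targets '[[[0,0.03,-0.015,0.03,-0.12],[0,0.06,-0.03,0.06,-0.24],[0,0.09,-0.045,0.09,-0.37],[0,0.12,-0.06,0.11,-0.5],[0,0.15,-0.08,0.13,-0.62]]]'

```text
time_s: 0.57
tcp_pos: [0.3157, 0.5243, 0.3457]
ee_rot: [[0.625, -0.78, 0.0], [-0.78, -0.625, 0.001], [-0.001, -0.001, -1.0]]
wrist_force: [0.4, 0.2, 0.0]
gripper_width: 1.0
```

play_rows --targets '[[[0,0.03,-0.015,0.01,-0.12],[0,0.06,-0.03,0.02,-0.24],[0,0.09,-0.045,0.02,-0.37],[0,0.12,-0.065,0.02,-0.5],[0,0.15,-0.085,0.02,-0.62]]]'

```text
time_s: 0.98
tcp_pos: [0.4657, 0.4387, 0.3639]
ee_rot: [[0.06, -0.998, -0.001], [-0.998, -0.06, -0.0], [0.0, 0.001, -1.0]]
wrist_force: [0.4, 0.5, 0.5]
gripper_width: 1.005
```

play_rows --targets '[[[0,0.03,-0.015,0,-0.12],[0,0.06,-0.03,0,-0.24],[0,0.09,-0.045,0,-0.37],[0,0.12,-0.065,0,-0.5],[0,0.15,-0.085,0,-0.62]]]'

```text
time_s: 1.4
tcp_pos: [0.6157, 0.3538, 0.3635]
ee_rot: [[-0.527, -0.85, -0.001], [-0.85, 0.527, -0.001], [0.001, 0.001, -1.0]]
wrist_force: [0.6, 0.8, 0.6]
gripper_width: 1.0
```

play_rows --targets '[[[0,0.02,-0.015,0,-0.12],[0,0.04,-0.03,0,-0.24],[0,0.06,-0.045,0,-0.37],[0,0.08,-0.065,0,-0.5],[0,0.1,-0.08,0,-0.62]]]'

```text
time_s: 1.82
tcp_pos: [0.7155, 0.2733, 0.3637]
ee_rot: [[-0.921, -0.39, -0.001], [-0.39, 0.921, -0.001], [0.001, -0.0, -1.0]]
wrist_force: [0.4, -0.3, 0.7]
gripper_width: 1.003
```

Run:
```python
from h import *
s=sense();print(s["tcp_pos"],s["joints"],s["ee_rot"][:,0],s["time_s"])
c=get_calibration("wrist");cv2.imwrite("pics/w1.png",capture("wrist"));np.save("w1T.npy",c["T"])
for X in((.55,.2,.022),(.63,.228,.125),(.48,.293,0.069),(.456,.138,.112)):print(X,proj("wrist",X,c))
im=cv2.imread("pics/w1.png");cv2.imwrite("pics/w1b.png",cv2.resize(im,(800,600),interpolation=2))
```

```text
[0.71547906 0.27326003 0.36366327] [ 3.29460697e+01  3.59319664e+01  4.37146549e+01 -4.23808108e-04
 -9.78529263e+01 -1.00018460e+02] [-0.92099677 -0.38956833  0.00120846] 1.8167
(0.55, 0.2, 0.022) [254.73228657  52.62201528]
(0.63, 0.228, 0.125) [250.27106217  96.59651855]
(0.48, 0.293, 0.069) [326.16931141  32.20300882]
(0.456, 0.138, 0.112) [240.3847211 -27.7915482]
```

View pics/w1b.png

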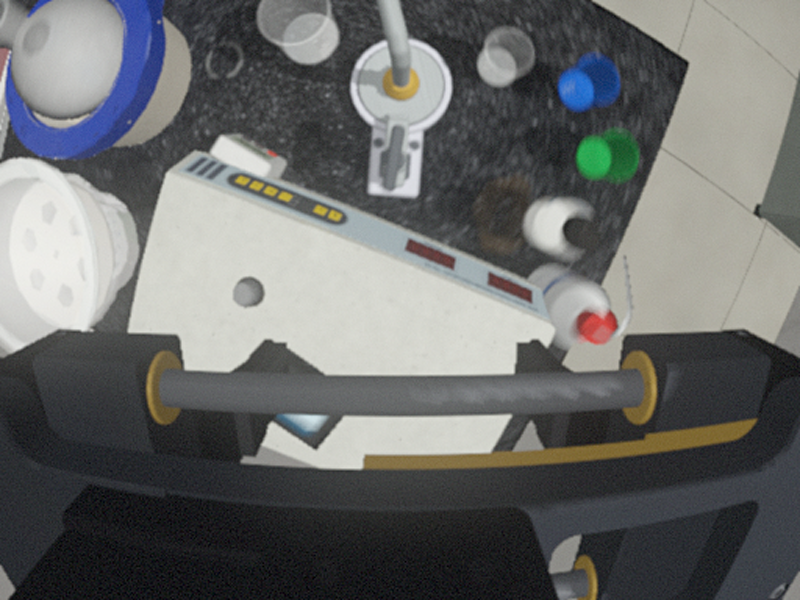

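The wrist view shows the seat centre at (400,85), the handle bar at about (395,150), beaker_100's mouth at (513,55) and beaker_250 at (298,25), all within about 3 px of my predictions. The instrument's front edge is near (410,235), so I'll check its height and take one closer look.

play_rows --targets '[[[0,-0.015,-0.005,-0.03,0],[0,-0.03,-0.01,-0.06,0],[0,-0.035,-0.015,-0.08,0],[0,-0.035,-0.015,-0.08,0],[0,-0.035,-0.015,-0.08,0]]]'

```text
time_s: 2.28
tcp_pos: [0.6794, 0.2594, 0.2836]
ee_rot: [[-0.918, -0.396, -0.002], [-0.396, 0.918, -0.002], [0.002, -0.001, -1.0]]
wrist_force: [0.9, 0.7, 0.9]
gripper_width: 1.002
```

Run:
```python
from h import *
c=get_calibration("wrist");cv2.imwrite("pics/w2.png",capture("wrist"));np.save("w2T.npy",c["T"]);s=sense();print(s["tcp_pos"])
c1=dict(camera_matrix=c["camera_matrix"],T=np.load("w1T.npy"))
print("box",tri([ray("wrist",(354,218),c1),ray("scene",(262,101))]))
for X in((.63,.228,.125),(.55,.2,.022)):print(proj("wrist",X,c))
im=cv2.imread("pics/w2.png")[0:210,120:400];cv2.imwrite("pics/w2b.png",cv2.resize(im,(800,600),interpolation=2))
```

```text
[0.68045435 0.25999956 0.28549619]
box (array([0.7339159 , 0.45113762, 0.09857459]), [np.float64(0.0003809320629211115), np.float64(0.00038093206292125605)])
[248.04577457 126.51939648]
[254.29403307  66.59586876]
```

View pics/w2b.png

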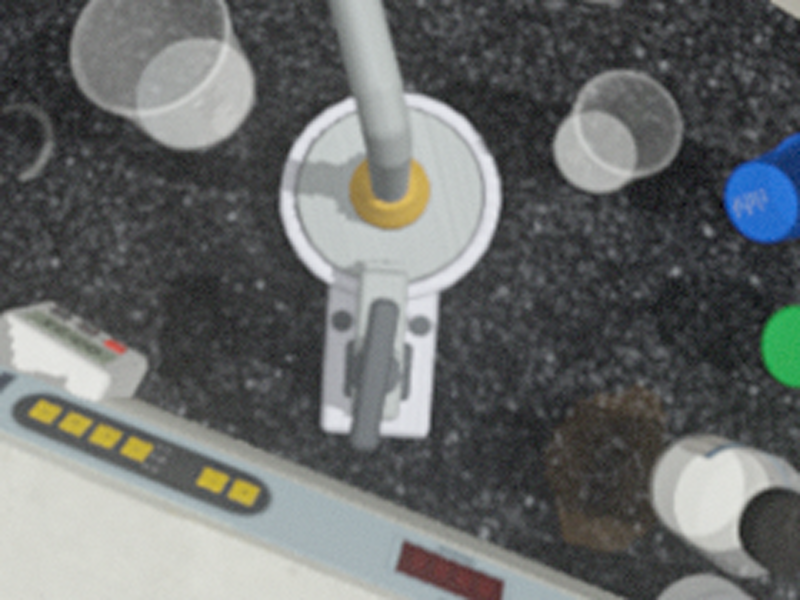

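The closer view shows the handle's top face from (383,302) to (366,447) in the crop, the seat ring centred at (390,195), the small beaker's rim at (629,125) and its base at (594,151). The instrument is about 0.10 m high, which is below the gripper body's level.

Run:
```python
from h import *
c=get_calibration("wrist");c["T"]=np.load("w2T.npy")
f=lambda x,y:(120+x*.35,y*.35)
P=lambda x,y,z:plane("wrist",f(x,y),z,c)
a,b=P(383,304,.125),P(366,444,.125);d=a-b;m=(a+b)/2
print("handle",m,np.linalg.norm(d),np.degrees(np.arctan2(d[1],d[0])))
print("tri handle top",tri([ray("wrist",f(375,374),c),ray("scene",(160+296/2.5,110+99/2.5)),ray("side",(170+291/2.857,130+120/2.857))]))
ax=P(390,195,.022);print("axis",ax)
bk1,bk2=P(629,125,.069),P(594,151,.002);print("beaker",bk1,bk2)
for h,n in((m,"stand dir"),(bk1,"beaker"),(bk2,"beaker")):
    v=(h-ax)[:2];print(n,np.hypot(*v),np.degrees(np.arctan2(v[1],v[0])))
# tube direction: level tube seen at z .148, elbow->out
print("tube",P(391,140,.148),P(352,10,.148))
```

```text
handle [0.63324794 0.23294805 0.125     ] 0.05458886113719023 -163.67233175598068
tri handle top (array([0.63426663, 0.23263591, 0.11373505]), [np.float64(0.0008276131451820808), np.float64(0.0008453432061192905), np.float64(0.0004422478967973508)])
axis [0.55102236 0.20386753 0.022     ]
beaker [0.47975354 0.29259527 0.069     ] [0.47879777 0.29124776 0.002     ]
stand dir 0.08721651937970508 19.47703368475503
beaker 0.11380622301792584 128.7724900579112
beaker 0.11336532333636794 129.57561529632844
tube [0.55151319 0.20465544 0.148     ] [0.50970284 0.17128224 0.148     ]
```

play_rows --targets '[[[0,-0.024,-0.014,-0.03,-0.06],[0,-0.0475,-0.0275,-0.06,-0.122],[0,-0.0475,-0.0275,-0.09,-0.122],[0,-0.0475,-0.0275,-0.1,-0.122],[0,-0.0475,-0.0275,-0.1,-0.122]]]'

```text
time_s: 2.75
tcp_pos: [0.6324, 0.2326, 0.1831]
ee_rot: [[-0.96, -0.282, -0.002], [-0.282, 0.96, -0.001], [0.002, -0.001, -1.0]]
wrist_force: [-0.5, -0.3, 0.5]
gripper_width: 1.001
```

Run:
```python
from h import *
s=sense();print(s["tcp_pos"],s["joints"],np.degrees(np.arctan2(s["ee_rot"][1,0],s["ee_rot"][0,0])),s["wrist_force"],s["moment"])
```

```text
[0.63244854 0.23256245 0.18305221] [ 3.39106627e+01  2.81708247e+01  5.27712859e+00  7.42486310e-03
 -6.72261720e+01 -1.07561453e+02] -163.64795085385373 [-0.50420584 -0.29270441  0.49749449] [ 0.07673467 -0.13377297  0.02500144]
```

play_rows --targets '[[[0,0,0,-0.02,0],[0,0,0,-0.04,0],[0,0,0,-0.055,0],[0,0,0,-0.066,0],[0,0,0,-0.066,0]]]'

```text
time_s: 3.17
tcp_pos: [0.6331, 0.2329, 0.1175]
ee_rot: [[-0.96, -0.281, -0.0], [-0.281, 0.96, -0.0], [0.0, -0.0, -1.0]]
wrist_force: [0.3, -0.5, 0.5]
gripper_width: 0.998
```

play_rows --targets '[[[0.5,0,0,0,0],[0.8,0,0,0,0],[1,0,0,0,0],[1,0,0,0,0],[1,0,0,0,0]]]'

```text
time_s: 3.58
tcp_pos: [0.6325, 0.2324, 0.1192]
ee_rot: [[-0.96, -0.281, 0.001], [-0.281, 0.96, 0.001], [-0.002, 0.0, -1.0]]
wrist_force: [-1.0, 0.5, 0.5]
gripper_width: 0.707
```

Run:
```python
from h import *
s=sense();print(s["tcp_pos"],np.degrees(np.arctan2(s["ee_rot"][1,0],s["ee_rot"][0,0])),s["wrist_force"],s["moment"],s["gripper_width"])
```

```text
[0.63252536 0.23242497 0.11921026] -163.6738088239394 [-0.97078098  0.46960264  0.46128662] [ 0.03903989 -0.1699735  -0.03638481] 0.7069567976972989
```

Still closing, so I'll wait.

play_rows --targets '[[[1,0,0,0,0],[1,0,0,0,0],[1,0,0,0,0],[1,0,0,0,0],[1,0,0,0,0]]]'

```text
time_s: 4.0
tcp_pos: [0.6321, 0.2322, 0.1182]
ee_rot: [[-0.96, -0.281, -0.0], [-0.281, 0.96, -0.0], [0.0, 0.0, -1.0]]
wrist_force: [0.7, 0.6, 0.9]
gripper_width: 0.326
```

play_rows --targets '[[[1,0,0,0,0],[1,0,0,0,0],[1,0,0,0,0],[1,0,0,0,0],[1,0,0,0,0]]]'

```text
time_s: 4.42
tcp_pos: [0.6322, 0.2316, 0.1182]
ee_rot: [[-0.96, -0.281, -0.0], [-0.281, 0.96, -0.001], [0.0, -0.001, -1.0]]
wrist_force: [1.5, -2.7, 0.5]
gripper_width: 0.122
```

play_rows --targets '[[[1,0,0,0,0],[1,0,0,0,0],[1,0,0,0,0],[1,0,0,0,0],[1,0,0,0,0]]]'

```text
time_s: 4.83
tcp_pos: [0.6322, 0.2318, 0.1182]
ee_rot: [[-0.96, -0.281, -0.0], [-0.281, 0.96, -0.001], [0.0, -0.001, -1.0]]
wrist_force: [1.5, -3.7, 0.1]
gripper_width: 0.117
```

Run:
```python
from h import *
s=sense();print(s["tcp_pos"],np.degrees(np.arctan2(s["ee_rot"][1,0],s["ee_rot"][0,0])),s["wrist_force"],s["moment"],s["gripper_width"])
```

```text
[0.63220881 0.23175291 0.11820442] -163.6881882296503 [ 1.5450831  -3.74264805  0.13356603] [-1.20942741 -0.68032802 -0.07904563] 0.11690486875263029
```

play_rows --targets '[[[1,0,0,0.0004,0.1],[1,0,0,0.0008,0.2],[1,0,0,0.0012,0.3],[1,0,0,0.0015,0.4],[1,0,0,0.0019,0.5]]]'

```text
time_s: 5.25
tcp_pos: [0.6323, 0.2315, 0.12]
ee_rot: [[-0.705, -0.71, -0.0], [-0.71, 0.705, -0.001], [0.001, -0.001, -1.0]]
wrist_force: [3.4, -5.9, -1.1]
gripper_width: 0.119
```

```bash
cat > st.py <<'E'
from h import *
s=sense();print(s["time_s"],np.round(s["tcp_pos"],4),"yaw",round(np.degrees(np.arctan2(s["ee_rot"][1,0],s["ee_rot"][0,0])),2),"F",np.round(s["wrist_force"],2),"M",np.round(s["moment"],3),"w",round(s["gripper_width"],3),"j6",round(s["joints"][5],1))
E
python3 st.py
```

```text
5.25 [0.6323 0.2315 0.12  ] yaw -134.79 F [ 3.41 -5.89 -1.13] M [-1.421 -0.897 -0.149] w 0.119 j6 -78.7
```

play_rows --targets '[[[1,0,0,0.0004,0.1],[1,0,0,0.0008,0.2],[1,0,0,0.0012,0.3],[1,0,0,0.0015,0.4],[1,0,0,0.0019,0.5]]]'

```text
time_s: 5.67
tcp_pos: [0.6325, 0.2313, 0.1219]
ee_rot: [[-0.278, -0.961, 0.0], [-0.961, 0.278, -0.001], [0.001, -0.001, -1.0]]
wrist_force: [3.9, -5.6, -1.1]
gripper_width: 0.123
```

```bash
python3 st.py
```

```text
5.6667 [0.6325 0.2313 0.1219] yaw -106.15 F [ 3.95 -5.59 -1.08] M [-1.567 -1.073 -0.205] w 0.123 j6 -50.0
```

play_rows --targets '[[[1,0,0,0.0004,0.1],[1,0,0,0.0008,0.2],[1,0,0,0.0012,0.3],[1,0,0,0.0015,0.4],[1,0,0,0.0015,0.4]]]'

```text
time_s: 6.08
tcp_pos: [0.6327, 0.2313, 0.1234]
ee_rot: [[0.116, -0.993, 0.001], [-0.993, -0.116, -0.001], [0.001, -0.001, -1.0]]
wrist_force: [2.4, -4.9, -1.7]
gripper_width: 0.123
```

```bash
python3 st.py
```

```text
6.0833 [0.6327 0.2313 0.1234] yaw -83.31 F [ 2.43 -4.88 -1.7 ] M [-1.595 -1.117 -0.203] w 0.123 j6 -27.2
```

The moment settled at the pure screw drag, about -0.2 N m, so the clamp is slack. I turned 1.4 rad. Now I'll open partway and rise.

play_rows --targets '[[[0.6,0,0,0,0],[0.6,0,0,0,0],[0.6,0,0,0,0],[0.6,0,0,0,0],[0.6,0,0,0,0]]]'

```text
time_s: 6.5
tcp_pos: [0.6319, 0.233, 0.1236]
ee_rot: [[0.114, -0.993, 0.0], [-0.993, -0.114, 0.001], [-0.001, -0.0, -1.0]]
wrist_force: [-0.1, -0.2, -0.7]
gripper_width: 0.366
```

play_rows --targets '[[[0.6,0,0,0,0],[0.6,0,0,0.01,0],[0.6,0,0,0.03,0],[0.6,0,0,0.06,0],[0.6,0,0,0.09,0]]]'

```text
time_s: 6.92
tcp_pos: [0.6317, 0.2321, 0.2146]
ee_rot: [[0.114, -0.993, -0.001], [-0.993, -0.114, -0.001], [0.001, 0.001, -1.0]]
wrist_force: [0.3, 0.4, 0.0]
gripper_width: 0.397
```

```bash
python3 st.py
```

```text
6.9167 [0.6317 0.2321 0.2146] yaw -83.45 F [0.3  0.43 0.03] M [ 0.14  -0.154  0.017] w 0.397 j6 -27.4
```

Released cleanly. Next is the tube pinch point: tube at about 216.5°, point near (0.495,0.162), tool yaw +36.5°.

play_rows --targets '[[[0.3,-0.01,-0.005,0.01,0.1],[0.3,-0.02,-0.01,0.02,0.2],[0.3,-0.03,-0.015,0.03,0.3],[0.3,-0.04,-0.02,0.03,0.42],[0.3,-0.05,-0.025,0.03,0.53]]]'

```text
time_s: 7.33
tcp_pos: [0.5821, 0.2073, 0.2455]
ee_rot: [[0.605, -0.796, 0.003], [-0.796, -0.605, 0.002], [0.0, -0.003, -1.0]]
wrist_force: [0.4, 0.3, 0.0]
gripper_width: 0.666
```

play_rows --targets '[[[0.3,-0.01,-0.005,0,0.1],[0.3,-0.02,-0.01,0,0.2],[0.3,-0.03,-0.015,0,0.3],[0.3,-0.04,-0.02,0,0.42],[0.3,-0.05,-0.025,0,0.53]]]'

```text
time_s: 7.75
tcp_pos: [0.5317, 0.1821, 0.2445]
ee_rot: [[0.925, -0.381, 0.001], [-0.381, -0.925, 0.001], [0.001, -0.001, -1.0]]
wrist_force: [-0.4, -0.3, -0.7]
gripper_width: 0.7
```

play_rows --targets '[[[0.3,-0.01,-0.005,0,0.1],[0.3,-0.02,-0.01,0,0.2],[0.3,-0.03,-0.015,0,0.3],[0.3,-0.037,-0.02,0,0.42],[0.3,-0.037,-0.02,0,0.53]]]'

```text
time_s: 8.17
tcp_pos: [0.4939, 0.1616, 0.2448]
ee_rot: [[0.99, 0.139, 0.001], [0.139, -0.99, 0.001], [0.001, -0.001, -1.0]]
wrist_force: [-0.2, -0.1, -0.7]
gripper_width: 0.7
```

play_rows --targets '[[[0.3,0,0,0,0.1],[0.3,0,0,0,0.2],[0.3,0,0,0,0.3],[0.3,0,0,0,0.4],[0.3,0,0,0,0.5]]]'

```text
time_s: 8.58
tcp_pos: [0.4952, 0.1623, 0.2445]
ee_rot: [[0.803, 0.596, 0.001], [0.596, -0.803, 0.001], [0.001, 0.0, -1.0]]
wrist_force: [-0.6, 0.4, -0.2]
gripper_width: 0.697
```

```bash
python3 st.py
python3 - <<'E'
from h import *
a=capture("scene");b=capture("side");cv2.imwrite("pics/s1.png",a);cv2.imwrite("pics/d1.png",b)
o=np.hstack([cv2.resize(a[110:270,160:320],(400,400),interpolation=2),cv2.resize(b[130:270,170:310],(400,400),interpolation=2)])
cv2.imwrite("pics/crop1.png",o)
E
```

```text
8.5833 [0.4952 0.1623 0.2445] yaw 36.57 F [-0.56  0.43 -0.19] M [-0.08  -0.087  0.037] w 0.697 j6 90.6
```

View pics/crop1.png

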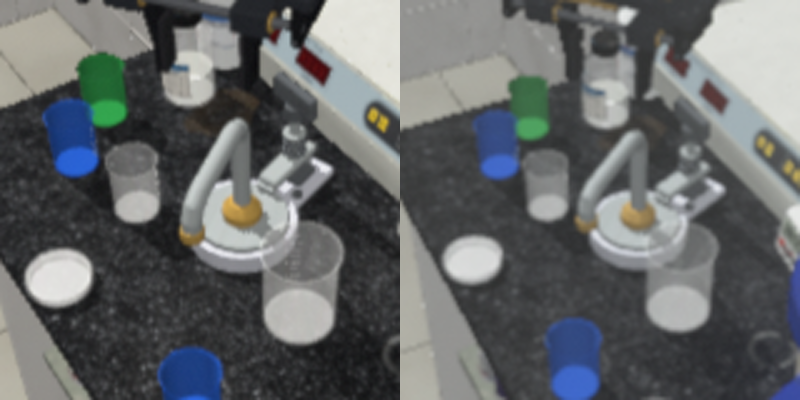

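The picture shows the handle turned, the spout and glassware unmoved, and the gripper above the tube. I'll descend and pinch.

play_rows --targets '[[[0.3,0,0,-0.03,0],[0.3,0,0,-0.06,0],[0.3,0,0,-0.08,0],[0.3,0,0,-0.098,0],[0.3,0,0,-0.098,0]]]'

```text
time_s: 9.1
tcp_pos: [0.4928, 0.161, 0.1423]
ee_rot: [[0.808, 0.589, -0.007], [0.589, -0.808, -0.003], [-0.007, -0.001, -1.0]]
wrist_force: [-0.8, 0.3, 0.3]
gripper_width: 0.699
```

play_rows --targets '[[[1,0,0,0,0],[1,0,0,0,0],[1,0,0,0,0],[1,0,0,0,0],[1,0,0,0,0]]]'

```text
time_s: 9.52
tcp_pos: [0.4956, 0.1625, 0.1466]
ee_rot: [[0.806, 0.592, 0.002], [0.592, -0.806, 0.001], [0.002, 0.0, -1.0]]
wrist_force: [0.9, 1.1, 0.2]
gripper_width: 0.405
```

play_rows --targets '[[[1,0,0,0,0],[1,0,0,0,0],[1,0,0,0,0],[1,0,0,0,0],[1,0,0,0,0]]]'

```text
time_s: 9.93
tcp_pos: [0.4952, 0.1622, 0.1457]
ee_rot: [[0.806, 0.592, 0.0], [0.592, -0.806, -0.0], [0.0, 0.0, -1.0]]
wrist_force: [-0.9, 0.5, 1.0]
gripper_width: 0.173
```

play_rows --targets '[[[1,0,0,0,0],[1,0,0,0,0],[1,0,0,0,0],[1,0,0,0,0],[1,0,0,0,0]]]'

```text
time_s: 10.35
tcp_pos: [0.4952, 0.1622, 0.1457]
ee_rot: [[0.806, 0.592, 0.0], [0.592, -0.806, -0.0], [0.0, 0.0, -1.0]]
wrist_force: [-0.3, -0.2, 2.4]
gripper_width: 0.174
```

```bash
python3 st.py
```

```text
10.35 [0.4952 0.1622 0.1457] yaw 36.28 F [-0.33 -0.2   2.42] M [-0.274  0.123 -0.045] w 0.174 j6 90.3
```

Run:
```python
import numpy as np
a0=np.radians(216.5);r=.0694;p=lambda t:r*np.array([np.cos(a0+t),np.sin(a0+t)])
for k in range(4):
    b=-.382*k
    print([[1]+np.round(p(b-.0764*i)-p(b),4).tolist()+[0,round(-.0764*i,3)] for i in range(1,6)])
```

```text
[[1, -0.003, 0.0044, 0, -0.076], [1, -0.0056, 0.009, 0, -0.153], [1, -0.0079, 0.0138, 0, -0.229], [1, -0.0098, 0.0187, 0, -0.306], [1, -0.0114, 0.0238, 0, -0.382]]
[[1, -0.0011, 0.0052, 0, -0.076], [1, -0.0019, 0.0104, 0, -0.153], [1, -0.0022, 0.0157, 0, -0.229], [1, -0.0022, 0.021, 0, -0.306], [1, -0.0017, 0.0263, 0, -0.382]]
[[1, 0.0009, 0.0052, 0, -0.076], [1, 0.0021, 0.0104, 0, -0.153], [1, 0.0038, 0.0154, 0, -0.229], [1, 0.0058, 0.0203, 0, -0.306], [1, 0.0082, 0.025, 0, -0.382]]
[[1, 0.0028, 0.0045, 0, -0.076], [1, 0.0059, 0.0088, 0, -0.153], [1, 0.0093, 0.0129, 0, -0.229], [1, 0.013, 0.0167, 0, -0.306], [1, 0.017, 0.0202, 0, -0.382]]
```

play_rows --targets '[[[1,-0.003,0.0044,0,-0.076],[1,-0.0056,0.009,0,-0.153],[1,-0.0079,0.0138,0,-0.229],[1,-0.0098,0.0187,0,-0.306],[1,-0.0114,0.0238,0,-0.382]]]'

```text
time_s: 10.77
tcp_pos: [0.4836, 0.1855, 0.1457]
ee_rot: [[0.969, 0.245, -0.0], [0.245, -0.969, -0.001], [-0.001, 0.001, -1.0]]
wrist_force: [0.3, -3.2, 3.0]
gripper_width: 0.17
```

```bash
python3 st.py
```

```text
10.7667 [0.4836 0.1855 0.1457] yaw 14.19 F [ 0.27 -3.16  3.02] M [-1.054 -0.092 -0.012] w 0.17 j6 65.2
```

play_rows --targets '[[[1,-0.0011,0.0052,0,-0.076],[1,-0.0019,0.0104,0,-0.153],[1,-0.0022,0.0157,0,-0.229],[1,-0.0022,0.021,0,-0.306],[1,-0.0017,0.0263,0,-0.382]]]'

```text
time_s: 11.18
tcp_pos: [0.4818, 0.2116, 0.1456]
ee_rot: [[0.991, -0.134, -0.001], [-0.134, -0.991, -0.002], [-0.0, 0.002, -1.0]]
wrist_force: [-1.1, -4.1, 3.1]
gripper_width: 0.173
```

```bash
python3 st.py
```

```text
11.1833 [0.4818 0.2116 0.1456] yaw -7.69 F [-1.1  -4.12  3.14] M [-0.994  0.084  0.001] w 0.173 j6 40.8
```

Low forces, so I'll carry on.

play_rows --targets '[[[1,0.0009,0.0052,0,-0.076],[1,0.0021,0.0104,0,-0.153],[1,0.0038,0.0154,0,-0.229],[1,0.0058,0.0203,0,-0.306],[1,0.0082,0.025,0,-0.382]]]'

```text
time_s: 11.6
tcp_pos: [0.4898, 0.2366, 0.1456]
ee_rot: [[0.87, -0.494, -0.001], [-0.494, -0.87, -0.002], [-0.0, 0.002, -1.0]]
wrist_force: [0.1, -2.5, 4.6]
gripper_width: 0.178
```

play_rows --targets '[[[1,0.0028,0.0045,0,-0.076],[1,0.0059,0.0088,0,-0.153],[1,0.0093,0.0129,0,-0.229],[1,0.013,0.0167,0,-0.306],[1,0.017,0.0202,0,-0.382]]]'

```text
time_s: 12.02
tcp_pos: [0.5067, 0.2568, 0.1455]
ee_rot: [[0.623, -0.782, -0.002], [-0.782, -0.623, -0.002], [0.001, 0.002, -1.0]]
wrist_force: [-1.1, -1.1, 3.9]
gripper_width: 0.174
```

play_rows --targets '[[[1,0,0,0,0],[1,0,0,0,0],[1,0,0,0,0],[1,0,0,0,0],[1,0,0,0,0]]]'

```text
time_s: 12.43
tcp_pos: [0.507, 0.2572, 0.1455]
ee_rot: [[0.626, -0.78, -0.0], [-0.78, -0.626, -0.0], [0.0, 0.0, -1.0]]
wrist_force: [-0.4, -2.7, 2.9]
gripper_width: 0.17
```

```bash
python3 st.py
```

```text
12.4333 [0.507  0.2572 0.1455] yaw -51.23 F [-0.41 -2.65  2.86] M [-0.612  0.208  0.016] w 0.17 j6 -4.5
```

play_rows --targets '[[[0.4,0,0,0,0],[0.4,0,0,0,0],[0.4,0,0,0,0],[0.4,0,0,0,0],[0.4,0,0,0,0]]]'

```text
time_s: 12.85
tcp_pos: [0.5073, 0.2579, 0.1453]
ee_rot: [[0.626, -0.78, 0.0], [-0.78, -0.626, 0.0], [-0.0, -0.0, -1.0]]
wrist_force: [0.7, 0.3, 0.3]
gripper_width: 0.468
```

play_rows --targets '[[[0.4,0,0,0.01,0],[0.4,0,0,0.04,0],[0.4,0,0,0.07,0],[0.4,0,0,0.1,0],[0.4,0,0,0.12,0]]]'

```text
time_s: 13.27
tcp_pos: [0.5083, 0.258, 0.2698]
ee_rot: [[0.626, -0.78, 0.005], [-0.78, -0.626, 0.003], [0.001, -0.005, -1.0]]
wrist_force: [-0.5, 1.1, 0.1]
gripper_width: 0.598
```

play_rows --targets '[[[0.4,0.025,-0.005,0,-0.11],[0.4,0.05,-0.01,0,-0.22],[0.4,0.075,-0.015,0,-0.33],[0.4,0.1,-0.02,0,-0.45],[0.4,0.126,-0.025,0,-0.562]]]'

```text
time_s: 13.68
tcp_pos: [0.6343, 0.2323, 0.2666]
ee_rot: [[0.108, -0.994, 0.001], [-0.994, -0.108, 0.001], [-0.001, -0.001, -1.0]]
wrist_force: [0.6, 0.5, -0.0]
gripper_width: 0.601
```

```bash
python3 st.py
python3 - <<'E'
from h import *
a=capture("scene");b=capture("side");cv2.imwrite("pics/s2.png",a);cv2.imwrite("pics/d2.png",b)
o=np.hstack([cv2.resize(a[110:270,160:320],(400,400),interpolation=2),cv2.resize(b[130:270,170:310],(400,400),interpolation=2)])
X=(.4775,.2945,.112);print(proj("scene",X),proj("side",X))
cv2.imwrite("pics/crop2.png",o)
E
```

```text
13.6833 [0.6343 0.2323 0.2666] yaw -83.78 F [ 0.64  0.53 -0.04] M [ 0.112 -0.069 -0.053] w 0.601 j6 -27.6
[209.41601799 160.04000375] [218.73655091 176.05260834]
```

View pics/crop2.png

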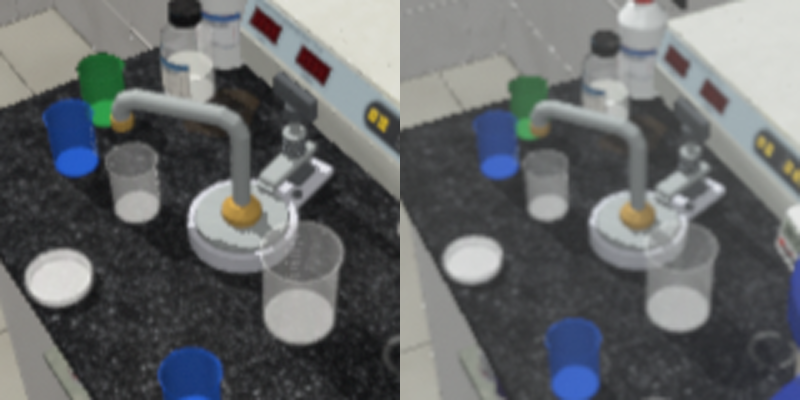

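Outlet mouth seen at crop (122,128) and (540,133), against predictions of (123,125) and (539,132) for the point above the beaker, so they agree within about 2 mm. Beakers are unmoved. Back to the handle.

play_rows --targets '[[[0.4,-0.002,0,-0.04,0],[0.4,-0.002,0,-0.08,0],[0.4,-0.002,0,-0.11,0],[0.4,-0.002,0,-0.135,0],[0.4,-0.002,0,-0.143,0]]]'

```text
time_s: 14.2
tcp_pos: [0.6283, 0.2316, 0.1182]
ee_rot: [[0.114, -0.993, -0.007], [-0.993, -0.114, -0.003], [0.002, 0.008, -1.0]]
wrist_force: [-0.9, -0.1, -1.3]
gripper_width: 0.604
```

play_rows --targets '[[[1,0,0,0,0],[1,0,0,0,0],[1,0,0,0,0],[1,0,0,0,0],[1,0,0,0,0]]]'

```text
time_s: 14.62
tcp_pos: [0.632, 0.233, 0.1245]
ee_rot: [[0.114, -0.993, 0.003], [-0.993, -0.114, 0.002], [-0.001, -0.003, -1.0]]
wrist_force: [-0.5, -0.4, 0.5]
gripper_width: 0.306
```

play_rows --targets '[[[1,0,0,0,0],[1,0,0,0,0],[1,0,0,0,0],[1,0,0,0,0],[1,0,0,0,0]]]'

```text
time_s: 15.03
tcp_pos: [0.6326, 0.2329, 0.1234]
ee_rot: [[0.114, -0.994, 0.003], [-0.994, -0.114, 0.001], [-0.001, -0.003, -1.0]]
wrist_force: [3.3, -1.0, 1.0]
gripper_width: 0.115
```

play_rows --targets '[[[1,0,0,0,0],[1,0,0,0,0],[1,0,0,0,0],[1,0,0,0,0],[1,0,0,0,0]]]'

```text
time_s: 15.45
tcp_pos: [0.6326, 0.2329, 0.1234]
ee_rot: [[0.114, -0.993, 0.003], [-0.993, -0.114, 0.001], [-0.001, -0.003, -1.0]]
wrist_force: [4.8, 0.6, 1.6]
gripper_width: 0.122
```

```bash
python3 st.py
```

```text
15.45 [0.6326 0.2329 0.1234] yaw -83.45 F [4.8  0.6  1.55] M [ 0.088 -1.677 -0.143] w 0.122 j6 -27.4
```

play_rows --targets '[[[1,0,0,-0.0004,-0.1],[1,0,0,-0.0008,-0.2],[1,0,0,-0.0012,-0.3],[1,0,0,-0.0015,-0.4],[1,0,0,-0.0019,-0.5]]]'

```text
time_s: 15.87
tcp_pos: [0.633, 0.2328, 0.1218]
ee_rot: [[-0.379, -0.925, 0.004], [-0.925, 0.379, 0.001], [-0.002, -0.004, -1.0]]
wrist_force: [7.1, -0.9, 2.8]
gripper_width: 0.12
```

```bash
python3 st.py
```

```text
15.8667 [0.633  0.2328 0.1218] yaw -112.3 F [ 7.07 -0.87  2.82] M [-0.108 -2.015  0.142] w 0.12 j6 -56.3
```

play_rows --targets '[[[1,0,0,-0.0004,-0.1],[1,0,0,-0.0008,-0.2],[1,0,0,-0.0012,-0.3],[1,0,0,-0.0015,-0.4],[1,0,0,-0.0019,-0.5]]]'

```text
time_s: 16.28
tcp_pos: [0.6335, 0.2326, 0.1199]
ee_rot: [[-0.777, -0.63, 0.005], [-0.63, 0.777, 0.001], [-0.004, -0.003, -1.0]]
wrist_force: [7.4, -2.3, 2.1]
gripper_width: 0.12
```

```bash
python3 st.py
```

```text
16.2833 [0.6335 0.2326 0.1199] yaw -140.95 F [ 7.4  -2.31  2.12] M [-0.438 -2.382  0.198] w 0.12 j6 -85.0
```

play_rows --targets '[[[1,0,0,-0.0003,-0.08],[1,0,0,-0.0006,-0.16],[1,0,0,-0.0009,-0.24],[1,0,0,-0.0012,-0.32],[1,0,0,-0.0015,-0.4]]]'

```text
time_s: 16.7
tcp_pos: [0.6337, 0.2322, 0.1185]
ee_rot: [[-0.96, -0.279, 0.005], [-0.279, 0.96, 0.0], [-0.005, -0.001, -1.0]]
wrist_force: [7.6, -2.6, 2.8]
gripper_width: 0.117
```

```bash
python3 st.py
```

```text
16.7 [0.6337 0.2322 0.1185] yaw -163.81 F [ 7.58 -2.62  2.85] M [-0.686 -2.616  0.205] w 0.117 j6 -107.8
```

play_rows --targets '[[[1,0,0,0,0],[1,0,0,0,0],[1,0,0,0,0],[1,0,0,0,0],[1,0,0,0,0]]]'

```text
time_s: 17.12
tcp_pos: [0.6337, 0.2322, 0.1185]
ee_rot: [[-0.959, -0.282, 0.005], [-0.282, 0.959, 0.0], [-0.005, -0.001, -1.0]]
wrist_force: [8.8, -1.8, 1.7]
gripper_width: 0.12
```

```bash
python3 st.py
```

```text
17.1167 [0.6337 0.2322 0.1185] yaw -163.6 F [ 8.77 -1.77  1.74] M [-0.646 -2.597  0.202] w 0.12 j6 -107.6
```

play_rows --targets '[[[1,0.001,0,-0.0002,-0.05],[1,0.001,0,-0.0004,-0.1],[1,0.001,0,-0.0006,-0.15],[1,0.001,0,-0.0008,-0.2]]]'

```text
time_s: 17.45
tcp_pos: [0.6339, 0.232, 0.1178]
ee_rot: [[-0.996, -0.084, 0.004], [-0.084, 0.996, -0.001], [-0.004, -0.001, -1.0]]
wrist_force: [5.9, -3.2, 3.3]
gripper_width: 0.117
```

```bash
python3 st.py
```

```text
17.45 [0.6339 0.232  0.1178] yaw -175.18 F [ 5.89 -3.18  3.28] M [-0.717 -1.953  0.211] w 0.117 j6 -119.1
```

play_rows --targets '[[[1,0,0,-0.0002,-0.05],[1,0,0,-0.0004,-0.1],[1,0,0,-0.0006,-0.15]]]'

```text
time_s: 17.7
tcp_pos: [0.6339, 0.2318, 0.1172]
ee_rot: [[-0.998, 0.066, 0.004], [0.066, 0.998, -0.001], [-0.004, -0.0, -1.0]]
wrist_force: [6.3, -2.7, 3.9]
gripper_width: 0.119
```

```bash
python3 st.py
```

```text
17.7 [0.6339 0.2318 0.1172] yaw 176.23 F [ 6.26 -2.69  3.94] M [-0.884 -2.027  0.278] w 0.119 j6 -127.7
```

play_rows --targets '[[[1,0.0005,0,-0.0002,-0.05],[1,0.0005,0,-0.0004,-0.1]]]'

```text
time_s: 17.87
tcp_pos: [0.634, 0.2317, 0.1168]
ee_rot: [[-0.986, 0.165, 0.003], [0.165, 0.986, -0.001], [-0.003, -0.001, -1.0]]
wrist_force: [4.6, -2.4, 4.1]
gripper_width: 0.122
```

```bash
python3 st.py
```

```text
17.8667 [0.634  0.2317 0.1168] yaw 170.49 F [ 4.59 -2.44  4.14] M [-0.829 -1.675  0.26 ] w 0.122 j6 -133.4
```

play_rows --targets '[[[1,0,0,-0.0002,-0.05],[1,0,0,-0.0004,-0.1]]]'

```text
time_s: 18.03
tcp_pos: [0.634, 0.2316, 0.1164]
ee_rot: [[-0.965, 0.263, 0.003], [0.263, 0.965, -0.001], [-0.003, -0.001, -1.0]]
wrist_force: [4.8, -3.5, 4.8]
gripper_width: 0.121
```

```bash
python3 st.py
```

```text
18.0333 [0.634  0.2316 0.1164] yaw 164.77 F [ 4.76 -3.45  4.78] M [-0.915 -1.644  0.244] w 0.121 j6 -139.2
```

play_rows --targets '[[[1,0,0,0,0]]]'

```text
time_s: 18.12
tcp_pos: [0.634, 0.2316, 0.1164]
ee_rot: [[-0.965, 0.262, 0.003], [0.262, 0.965, -0.001], [-0.003, -0.001, -1.0]]
wrist_force: [4.8, -2.5, 3.2]
gripper_width: 0.119
```

```bash
python3 st.py
```

```text
18.1167 [0.634  0.2316 0.1164] yaw 164.8 F [ 4.76 -2.55  3.2 ] M [-0.891 -1.69   0.191] w 0.119 j6 -139.1
```

play_rows --targets '[[[1,0,0,0,0],[1,0,0,0,0]]]'

```text
time_s: 18.28
tcp_pos: [0.634, 0.2316, 0.1164]
ee_rot: [[-0.965, 0.261, 0.003], [0.26, 0.965, -0.001], [-0.003, -0.001, -1.0]]
wrist_force: [5.3, -3.2, 3.9]
gripper_width: 0.124
```

```bash
python3 st.py
```

```text
18.2833 [0.634  0.2316 0.1164] yaw 164.9 F [ 5.32 -3.23  3.93] M [-0.931 -1.687  0.255] w 0.124 j6 -139.0
```

play_rows --targets '[[[1,0.0005,0,-0.0002,-0.05],[1,0.0005,0,-0.0004,-0.1],[1,0.0005,0,-0.0006,-0.15]]]'

```text
time_s: 18.53
tcp_pos: [0.634, 0.2315, 0.1159]
ee_rot: [[-0.915, 0.404, 0.002], [0.404, 0.915, -0.002], [-0.002, -0.001, -1.0]]
wrist_force: [3.0, -3.8, 4.7]
gripper_width: 0.121
```

```bash
python3 st.py
```

```text
18.5333 [0.634  0.2315 0.1159] yaw 156.17 F [ 2.96 -3.78  4.68] M [-0.951 -1.308  0.297] w 0.121 j6 -147.7
```

play_rows --targets '[[[1,0,0,-0.0002,-0.05]]]'

```text
time_s: 18.62
tcp_pos: [0.634, 0.2314, 0.1157]
ee_rot: [[-0.893, 0.449, 0.002], [0.449, 0.893, -0.002], [-0.002, -0.001, -1.0]]
wrist_force: [3.0, -3.7, 5.6]
gripper_width: 0.121
```

```bash
python3 st.py
```

```text
18.6167 [0.634  0.2314 0.1157] yaw 153.31 F [ 2.96 -3.67  5.55] M [-0.979 -1.292  0.244] w 0.121 j6 -150.6
```

play_rows --targets '[[[1,0,0,-0.0002,-0.05]]]'

```text
time_s: 18.7
tcp_pos: [0.634, 0.2314, 0.1155]
ee_rot: [[-0.87, 0.493, 0.002], [0.493, 0.87, -0.002], [-0.002, -0.001, -1.0]]
wrist_force: [3.4, -3.8, 5.9]
gripper_width: 0.121
```

```bash
python3 st.py
```

```text
18.7 [0.634  0.2314 0.1155] yaw 150.45 F [ 3.45 -3.76  5.94] M [-1.024 -1.27   0.278] w 0.121 j6 -153.4
```

play_rows --targets '[[[1,0,0,-0.0002,-0.05]]]'

```text
time_s: 18.78
tcp_pos: [0.6339, 0.2313, 0.1153]
ee_rot: [[-0.844, 0.536, 0.001], [0.536, 0.844, -0.002], [-0.002, -0.001, -1.0]]
wrist_force: [4.1, -3.2, 4.4]
gripper_width: 0.115
```

```bash
python3 st.py
```

```text
18.7833 [0.6339 0.2313 0.1153] yaw 147.58 F [ 4.05 -3.22  4.39] M [-1.064 -1.244  0.311] w 0.115 j6 -156.3
```

play_rows --targets '[[[1,0,0,-0.0002,-0.05],[1,0,0,-0.0004,-0.1]]]'

```text
time_s: 18.95
tcp_pos: [0.6339, 0.2312, 0.1149]
ee_rot: [[-0.786, 0.618, 0.001], [0.618, 0.786, -0.002], [-0.002, -0.001, -1.0]]
wrist_force: [3.7, -3.7, 4.6]
gripper_width: 0.119
```

```bash
python3 st.py
```

```text
18.95 [0.6339 0.2312 0.1149] yaw 141.86 F [ 3.75 -3.65  4.65] M [-1.153 -1.281  0.3  ] w 0.119 j6 -162.0
```

play_rows --targets '[[[1,0,0,-0.0002,-0.05]]]'

```text
time_s: 19.03
tcp_pos: [0.6338, 0.2312, 0.1148]
ee_rot: [[-0.755, 0.656, 0.001], [0.656, 0.755, -0.002], [-0.002, -0.001, -1.0]]
wrist_force: [4.2, -4.2, 6.1]
gripper_width: 0.122
```

```bash
python3 st.py
```

```text
19.0333 [0.6338 0.2312 0.1148] yaw 138.99 F [ 4.19 -4.15  6.12] M [-1.15  -1.213  0.369] w 0.122 j6 -164.9
```

play_rows --targets '[[[1,0,0,-0.0002,-0.05]]]'

```text
time_s: 19.12
tcp_pos: [0.6338, 0.2311, 0.1146]
ee_rot: [[-0.721, 0.693, 0.001], [0.693, 0.721, -0.002], [-0.002, -0.001, -1.0]]
wrist_force: [3.2, -3.8, 6.2]
gripper_width: 0.123
```

```bash
python3 st.py
```

```text
19.1167 [0.6338 0.2311 0.1146] yaw 136.13 F [ 3.23 -3.78  6.2 ] M [-1.236 -1.196  0.281] w 0.123 j6 -167.8
```

play_rows --targets '[[[1,0,0,-0.0002,-0.05]]]'

```text
time_s: 19.2
tcp_pos: [0.6338, 0.2311, 0.1144]
ee_rot: [[-0.685, 0.728, 0.001], [0.728, 0.685, -0.002], [-0.003, -0.001, -1.0]]
wrist_force: [2.5, -4.3, 6.2]
gripper_width: 0.118
```

```bash
python3 st.py
```

```text
19.2 [0.6338 0.2311 0.1144] yaw 133.26 F [ 2.5  -4.27  6.15] M [-1.214 -1.168  0.302] w 0.118 j6 -170.6
```

```bash
cat > av.py <<'E'
from h import *
M=[];F=[]
for i in range(20):
    capture("wrist");s=sense();M.append(s["moment"]);F.append(s["wrist_force"])
print(np.mean(M,0),np.std(M,0),np.mean(F,0),"first/last5 Mz",np.mean(M[:5],0)[2],np.mean(M[-5:],0)[2])
E
python3 av.py;python3 st.py
```

```text
[-1.18627988 -1.16763958  0.28669169] [0.03337678 0.03205609 0.03296231] [ 3.39101058 -3.85103765  5.49917664] first/last5 Mz 0.2902267284489402 0.27466402762876096
20.2 [0.6338 0.2311 0.1144] yaw 133.4 F [ 2.7  -4.16  5.43] M [-1.191 -1.167  0.257] w 0.122 j6 -170.5
```

Averaged moment is 0.287 N m. Fitting the moving readings puts the claw force around 31–36 N, and the last joint is near its range. Releasing is safe because the drag holds up to 45 N, so I'll re-grip half a turn round and tighten a bit more for margin.

play_rows --targets '[[[0.6,0,0,0,0],[0.6,0,0,0,0],[0.6,0,0,0,0],[0.6,0,0,0,0],[0.6,0,0,0,0]]]'

```text
time_s: 20.62
tcp_pos: [0.6322, 0.2324, 0.1119]
ee_rot: [[-0.686, 0.728, -0.002], [0.728, 0.686, -0.001], [0.001, -0.002, -1.0]]
wrist_force: [-0.0, 0.4, -0.3]
gripper_width: 0.371
```

play_rows --targets '[[[0.6,0,0,0.02,0],[0.6,0,0,0.04,0],[0.6,0,0,0.06,0],[0.6,0,0,0.07,0],[0.6,0,0,0.07,0]]]'

```text
time_s: 21.03
tcp_pos: [0.6343, 0.2332, 0.1855]
ee_rot: [[-0.686, 0.728, 0.004], [0.728, 0.686, 0.002], [-0.001, 0.005, -1.0]]
wrist_force: [0.6, 0.9, 0.8]
gripper_width: 0.401
```

play_rows --targets '[[[0.6,0,0,0,0.12],[0.6,0,0,0,0.24],[0.6,0,0,0,0.36],[0.6,0,0,0,0.48],[0.6,0,0,0,0.6]]]'

```text
time_s: 21.45
tcp_pos: [0.6322, 0.2322, 0.1807]
ee_rot: [[-0.978, 0.208, -0.003], [0.208, 0.978, -0.001], [0.003, -0.002, -1.0]]
wrist_force: [-0.2, -1.1, -0.7]
gripper_width: 0.398
```

play_rows --targets '[[[0.6,0,0,0,0.12],[0.6,0,0,0,0.24],[0.6,0,0,0,0.36],[0.6,0,0,0,0.48],[0.6,0,0,0,0.6]]]'

```text
time_s: 21.87
tcp_pos: [0.6322, 0.2322, 0.1806]
ee_rot: [[-0.925, -0.381, -0.003], [-0.381, 0.925, -0.001], [0.004, 0.0, -1.0]]
wrist_force: [0.4, 0.1, -0.4]
gripper_width: 0.403
```

play_rows --targets '[[[0.6,0,0,0,0.12],[0.6,0,0,0,0.24],[0.6,0,0,0,0.36],[0.6,0,0,0,0.48],[0.6,0,0,0,0.6]]]'

```text
time_s: 22.28
tcp_pos: [0.6322, 0.2322, 0.1806]
ee_rot: [[-0.548, -0.836, -0.003], [-0.836, 0.548, -0.001], [0.003, 0.002, -1.0]]
wrist_force: [0.3, 0.1, 0.2]
gripper_width: 0.398
```

play_rows --targets '[[[0.6,0,0,0,0.12],[0.6,0,0,0,0.24],[0.6,0,0,0,0.36],[0.6,0,0,0,0.48],[0.6,0,0,0,0.6]]]'

```text
time_s: 22.7
tcp_pos: [0.6322, 0.2322, 0.1806]
ee_rot: [[0.02, -1.0, -0.003], [-1.0, -0.02, -0.001], [0.001, 0.003, -1.0]]
wrist_force: [-0.7, 0.7, -0.3]
gripper_width: 0.401
```

play_rows --targets '[[[0.6,0,0,0,0.12],[0.6,0,0,0,0.24],[0.6,0,0,0,0.36],[0.6,0,0,0,0.48],[0.6,0,0,0,0.6]]]'

```text
time_s: 23.12
tcp_pos: [0.6322, 0.2322, 0.1806]
ee_rot: [[0.581, -0.814, -0.003], [-0.814, -0.581, -0.001], [-0.001, 0.004, -1.0]]
wrist_force: [0.8, -0.1, 0.0]
gripper_width: 0.402
```

play_rows --targets '[[[0.6,0,0,0,0.07],[0.6,0,0,0,0.14],[0.6,0,0,0,0.14],[0.6,0,0,0,0.14],[0.6,0,0,0,0.14]]]'

```text
time_s: 23.53
tcp_pos: [0.6328, 0.2324, 0.1818]
ee_rot: [[0.683, -0.73, -0.002], [-0.73, -0.683, -0.001], [-0.001, 0.002, -1.0]]
wrist_force: [0.2, 0.2, 0.3]
gripper_width: 0.403
```

```bash
python3 st.py; python3 av.py
python3 - <<'E'
from h import *
a=capture("scene");b=capture("side")
o=np.hstack([cv2.resize(a[110:270,160:320],(400,400),interpolation=2),cv2.resize(b[130:270,170:310],(400,400),interpolation=2)])
cv2.imwrite("pics/crop3.png",o)
E
```

```text
23.5333 [0.6328 0.2324 0.1818] yaw -46.89 F [0.19 0.23 0.25] M [ 0.04  -0.021  0.061] w 0.403 j6 9.2
[ 0.04310777 -0.00286843  0.00397811] [0.02652528 0.03277603 0.03318672] [-0.00227258  0.17333773  0.14584769] first/last5 Mz 0.002666559826770473 0.007261077226449891
```

View pics/crop3.png

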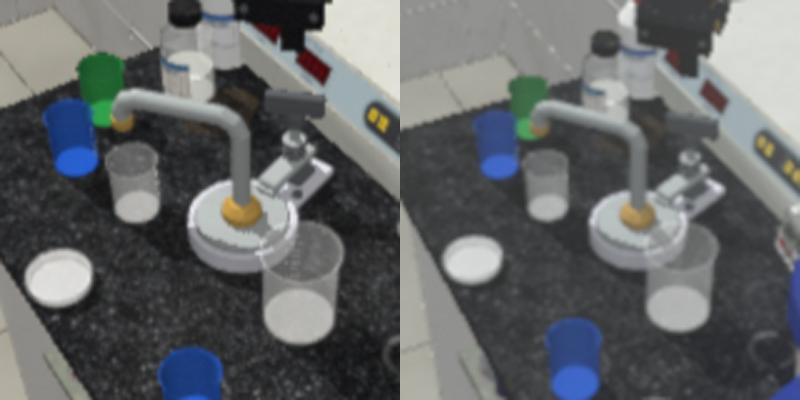

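The handle held its new angle, about -46°, and the outlet is still at (122,126) over the beaker. The free-air moment offset is about 0. Re-gripping.

play_rows --targets '[[[0.6,0.001,0,-0.02,0],[0.6,0.001,0,-0.04,0],[0.6,0.001,0,-0.058,0],[0.6,0.001,0,-0.0675,0],[0.6,0.001,0,-0.0675,0]]]'

```text
time_s: 25.05
tcp_pos: [0.6328, 0.2318, 0.1124]
ee_rot: [[0.684, -0.729, -0.005], [-0.729, -0.684, -0.003], [-0.001, 0.005, -1.0]]
wrist_force: [0.2, -0.5, -0.3]
gripper_width: 0.4
```

play_rows --targets '[[[1,0,0,0,0],[1,0,0,0,0],[1,0,0,0,0],[1,0,0,0,0],[1,0,0,0,0]]]'

```text
time_s: 25.47
tcp_pos: [0.6344, 0.2325, 0.1164]
ee_rot: [[0.685, -0.729, 0.001], [-0.729, -0.685, 0.0], [0.0, -0.001, -1.0]]
wrist_force: [-2.3, -1.6, 3.7]
gripper_width: 0.107
```

play_rows --targets '[[[1,0,0,0,0],[1,0,0,0,0],[1,0,0,0,0],[1,0,0,0,0],[1,0,0,0,0]]]'

```text
time_s: 25.88
tcp_pos: [0.6347, 0.2326, 0.1164]
ee_rot: [[0.685, -0.729, 0.001], [-0.729, -0.685, 0.0], [0.001, -0.001, -1.0]]
wrist_force: [-1.5, -1.6, 5.7]
gripper_width: 0.004
```

```bash
python3 st.py; python3 av.py
```

```text
25.8833 [0.6347 0.2326 0.1164] yaw -46.78 F [-1.5  -1.57  5.73] M [-0.277  0.442  0.039] w 0.004 j6 9.4
[-0.28646146  0.45347103  0.00760645] [0.03530501 0.03000867 0.02444035] [-1.61844916 -1.11464638  5.68553984] first/last5 Mz 0.01468659828844845 0.0022043036671817477
```

play_rows --targets '[[[1,0,0,-0.0002,-0.05],[1,0,0,-0.0004,-0.1],[1,0,0,-0.0006,-0.15]]]'

```text
time_s: 27.13
tcp_pos: [0.6352, 0.2328, 0.1164]
ee_rot: [[0.566, -0.824, 0.003], [-0.824, -0.566, 0.001], [0.001, -0.003, -1.0]]
wrist_force: [-1.6, -0.8, 7.7]
gripper_width: 0.009
```

```bash
python3 st.py; python3 av.py
```

```text
27.1333 [0.6352 0.2328 0.1164] yaw -55.5 F [-1.63 -0.76  7.73] M [-0.171  0.308  0.024] w 0.009 j6 0.7
[-0.20609638  0.31691674 -0.02000376] [0.0319073  0.02252995 0.03855128] [-1.12812046 -1.02450675  6.43308114] first/last5 Mz -0.013482737096579068 -0.026107021860757057
```

The gripper shut on nothing (width 0.004) with an upward force of 6 N, so the grip missed. I'll look before doing anything else.

Run:
```python
from h import *
a=capture("scene");b=capture("side")
o=np.hstack([cv2.resize(a[90:230,200:340],(400,400),interpolation=2),cv2.resize(b[110:250,190:330],(400,400),interpolation=2)])
cv2.imwrite("pics/crop4.png",o)
```

```text
(no output)
```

View pics/crop4.png

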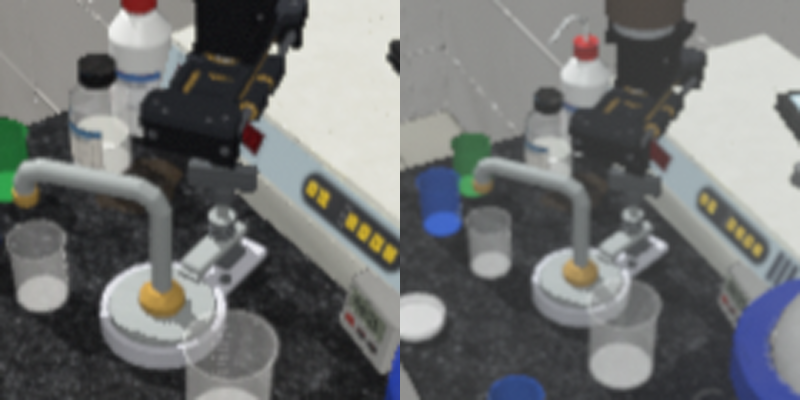

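Run:
```python
from h import *
a=capture("scene");b=capture("side");w=capture("wrist");s=sense();t=s["tcp_pos"];R=s["ee_rot"]
c=lambda n,X:(proj(n,X)-((200,90) if n=="scene" else (190,110)))*2.857+((0,0) if n=="scene" else (400,0))
for n in("scene","side"):
    print(n,"tcp",c(n,t),"tip",c(n,t+R@[0,0,.017]))
    for y in(-46.6,-30):
        d=.03*np.array([np.cos(np.radians(y)),np.sin(np.radians(y)),0]);print(y,c(n,np.array([.633,.232,.121])+d),c(n,np.array([.633,.232,.121])-d))
A=cv2.resize(a[125:175,250:310],(800,667),interpolation=2)[:600];
B=cv2.resize(w[100:300,130:400],(400,296),interpolation=2)
S=cv2.resize(b[150:195,245:300],(400,300),interpolation=2);A=cv2.resize(a[125:175,248:308],(400,300),interpolation=2)
cv2.imwrite("pics/crop5.png",np.vstack([np.hstack([A,S]),cv2.resize(np.hstack([w[80:330,60:460],]),(800,300))]))
```

```text
scene tcp [224.01728954 166.84257661] tip [223.62822245 182.18918472]
-46.6 [257.46473084 168.79040237] [187.95502944 159.34982189]
-30 [257.76840757 162.30867846] [187.22746716 165.78558489]
side tcp [634.52325781 175.2772272 ] tip [633.93924444 187.49306663]
-46.6 [659.57961318 178.07481088] [607.38854028 167.7041064 ]
-30 [660.4978863  173.48036642] [606.17905674 172.23222169]
```

View pics/crop5.png

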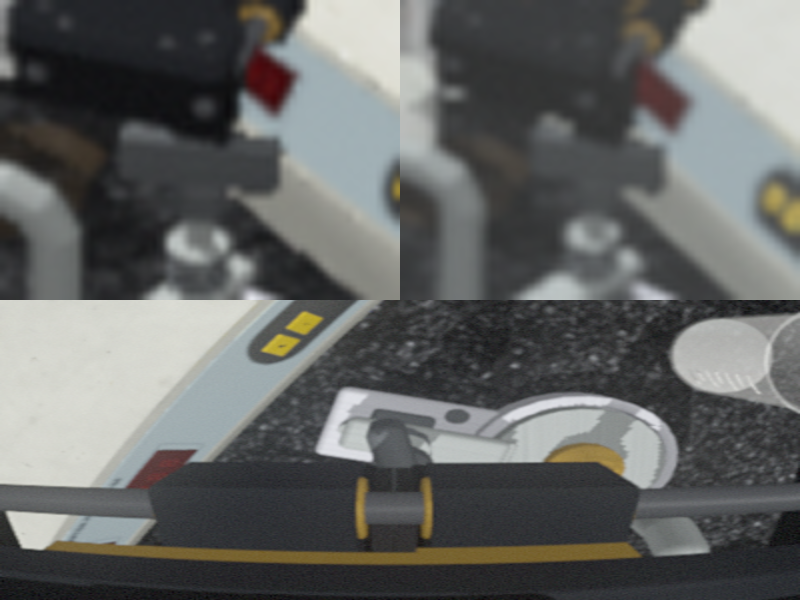

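Run:
```python
from h import *
x,e=tri([ray("scene",(278,149.7)),ray("side",(272.2,174.4))]);print("bar mid face",x,e)
s=sense();t=s["tcp_pos"];R=s["ee_rot"]
for z in(.125,.115,.1,.09):print(z,R.T@(plane("wrist",(257.5,184),z)-t))
for z in (.121,.112,.1):
    l=plane("scene",(248+121/6.67,125+137/6),z);r=plane("scene",(248+279/6.67,125+137/6),z);d=r-l;print(z,(l+r)/2,np.hypot(*d[:2]),np.degrees(np.arctan2(d[1],d[0])))
```

```text
bar mid face [0.66773149 0.28033818 0.06317675] [np.float64(0.0018924166696758329), np.float64(0.0018924166696755315)]
0.125 [ 0.03077716  0.00043234 -0.0085874 ]
0.115 [0.02850375 0.00045964 0.00141028]
0.1 [0.02509363 0.0005006  0.01640679]
0.09 [0.02282021 0.0005279  0.02640447]
0.121 [0.63225693 0.23059036 0.121     ] 0.05725155969747285 -34.44469329379285
0.112 [0.63883096 0.23951177 0.112     ] 0.058066267339741885 -34.44469329379285
0.1 [0.64759634 0.25140698 0.1       ] 0.05915254419610036 -34.444693293792746
```

play_rows --targets '[[[0.5,0,0,0,0],[0.5,0,0,0,0],[0.5,0,0,0,0],[0.5,0,0,0,0],[0.5,0,0,0,0]]]'

```text
time_s: 28.8
tcp_pos: [0.6344, 0.2329, 0.1148]
ee_rot: [[0.568, -0.823, 0.0], [-0.823, -0.568, 0.001], [-0.0, -0.001, -1.0]]
wrist_force: [-0.3, 0.3, 0.4]
gripper_width: 0.299
```

play_rows --targets '[[[0.5,0,0,0.03,0],[0.5,0,0,0.06,0],[0.5,-0.005,0.007,0.09,0],[0.5,-0.018,0.026,0.115,0.05],[0.5,-0.03,0.045,0.13,0.11]]]'

```text
time_s: 29.22
tcp_pos: [0.6037, 0.277, 0.2463]
ee_rot: [[0.655, -0.755, -0.001], [-0.755, -0.655, -0.0], [-0.0, 0.001, -1.0]]
wrist_force: [-0.2, 0.3, 0.6]
gripper_width: 0.494
```

play_rows --targets '[[[0.5,-0.015,0.02,0,0.05],[0.5,-0.015,0.02,0,0.05],[0.5,-0.015,0.02,0,0.05],[0.5,-0.015,0.02,0,0.05],[0.5,-0.015,0.02,0,0.05]]]'

```text
time_s: 29.63
tcp_pos: [0.5889, 0.2965, 0.2432]
ee_rot: [[0.691, -0.723, -0.003], [-0.723, -0.691, -0.002], [-0.001, 0.003, -1.0]]
wrist_force: [1.5, -0.6, 0.1]
gripper_width: 0.497
```

```bash
python3 st.py
python3 - <<'E'
from h import *
c=get_calibration("wrist");w=capture("wrist");np.save("w3T.npy",c["T"]);p=proj("wrist",(.633,.232,.121),c);print(p)
u,v=(int(p[0])-80,max(int(p[1])-60,0));print(u,v)
a=capture("scene");b=capture("side");cv2.imwrite("pics/s5.png",a);cv2.imwrite("pics/d5.png",b);cv2.imwrite("pics/w5.png",w)
cv2.imwrite("pics/crop6.png",np.vstack([cv2.resize(w[v:v+120,u:u+160],(480,360),interpolation=2),np.hstack([cv2.resize(a[130:180,248:298],(240,240),interpolation=2),cv2.resize(b[150:200,245:295],(240,240),interpolation=2)])]))
E
```

```text
29.6333 [0.5889 0.2965 0.2432] yaw -46.3 F [ 1.55 -0.6   0.09] M [ 0.071  0.016 -0.014] w 0.497 j6 3.0
[269.43250123 107.39809461]
189 47
```

View pics/crop6.png

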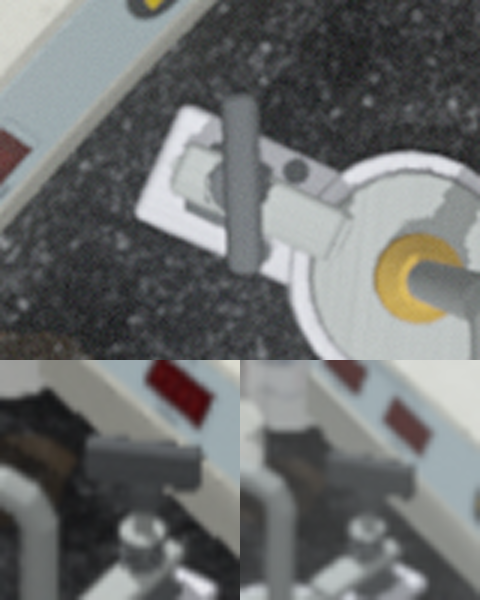

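Run:
```python
from h import *
c=get_calibration("wrist");c["T"]=np.load("w3T.npy")
# bar top-face midpoint estimates
rs=ray("scene",(248+146/4.8,130+(443-360)/4.8));rd=ray("side",(245+130/4.8,150+(456-360)/4.8));rw=ray("wrist",(269.7,108.2),c)
print(tri([rs,rw]),tri([rd,rw]),tri([rs,rd,rw]))
P=lambda x,y,z:plane("wrist",(189+x/3,47+y/3),z,c)
for z in(.121,.1):
    d=P(240,97,z)-P(245,270,z);print(np.hypot(*d[:2]),np.degrees(np.arctan2(d[1],d[0])),(P(240,97,z)+P(245,270,z))/2)
# widths of bar top in wrist crop: 36px/3
```

```text
(array([0.63312824, 0.23180298, 0.12145906]), [np.float64(0.0010472217903246177), np.float64(0.00104722179032472)]) (array([0.63318983, 0.23194416, 0.12296561]), [np.float64(0.0010508100000699244), np.float64(0.001050810000070052)]) (array([0.63342247, 0.23165395, 0.12227585]), [np.float64(0.0009645405693114877), np.float64(0.0009561497302179815), np.float64(0.0013910537677162356)])
0.05669537240494479 -44.51742215239363 [0.63222498 0.23218128 0.121     ]
0.06078947195119764 -44.51742215239363 [0.63196502 0.23101816 0.1       ]
```

All three views put the bar's top at (0.6325,0.232,0.122), yaw -44.5°, as expected, so the missed grip must have slid off. I'll retry stepwise, aligned and slightly lower, watching width and force.

play_rows --targets '[[[0.4,0.015,-0.022,0,0.03],[0.4,0.03,-0.043,0,0.03],[0.4,0.0436,-0.0645,-0.02,0.03],[0.4,0.0436,-0.0645,-0.05,0.03],[0.4,0.0436,-0.0645,-0.08,0.03]]]'

```text
time_s: 30.2
tcp_pos: [0.6343, 0.2311, 0.1646]
ee_rot: [[0.711, -0.704, 0.002], [-0.704, -0.711, 0.001], [0.001, -0.003, -1.0]]
wrist_force: [-0.7, -0.4, -0.7]
gripper_width: 0.598
```

play_rows --targets '[[[0.4,0,0,-0.02,0],[0.4,0,0,-0.035,0],[0.4,0,0,-0.045,0],[0.4,0,0,-0.052,0],[0.4,0,0,-0.052,0]]]'

```text
time_s: 30.62
tcp_pos: [0.6323, 0.2324, 0.1112]
ee_rot: [[0.713, -0.701, -0.002], [-0.701, -0.713, -0.001], [-0.001, 0.003, -1.0]]
wrist_force: [-0.4, 0.4, -0.2]
gripper_width: 0.605
```

play_rows --targets '[[[0.8,0,0,0,0],[0.8,0,0,0,0],[0.8,0,0,0,0],[0.8,0,0,0,0],[0.8,0,0,0,0]]]'

```text
time_s: 31.03
tcp_pos: [0.6331, 0.2332, 0.1135]
ee_rot: [[0.713, -0.701, 0.001], [-0.701, -0.713, 0.001], [0.0, -0.001, -1.0]]
wrist_force: [-0.1, -0.3, -0.1]
gripper_width: 0.308
```

```bash
python3 st.py
```

```text
31.0333 [0.6331 0.2332 0.1135] yaw -44.5 F [-0.14 -0.3  -0.11] M [0.014 0.018 0.023] w 0.308 j6 11.6
```

play_rows --targets '[[[0.88,0,0,0,0],[0.88,0,0,0,0],[0.88,0,0,0,0]]]'

```text
time_s: 31.28
tcp_pos: [0.6325, 0.2327, 0.1128]
ee_rot: [[0.713, -0.701, -0.001], [-0.701, -0.713, -0.001], [-0.0, 0.001, -1.0]]
wrist_force: [-0.9, -1.5, 0.9]
gripper_width: 0.146
```

```bash
python3 st.py
```

```text
31.2833 [0.6325 0.2327 0.1128] yaw -44.51 F [-0.89 -1.45  0.91] M [-0.352  0.414 -0.052] w 0.146 j6 11.6
```

play_rows --targets '[[[1,0,0,0,0],[1,0,0,0,0]]]'

```text
time_s: 31.45
tcp_pos: [0.6324, 0.2326, 0.1128]
ee_rot: [[0.713, -0.701, -0.001], [-0.701, -0.713, -0.001], [-0.0, 0.001, -1.0]]
wrist_force: [-1.0, -1.6, 0.9]
gripper_width: 0.129
```

```bash
python3 st.py
```

```text
31.45 [0.6324 0.2326 0.1128] yaw -44.5 F [-1.04 -1.56  0.9 ] M [-0.42   0.603  0.015] w 0.129 j6 11.6
```

play_rows --targets '[[[1,0,0,0,0],[1,0,0,0,0],[1,0,0,0,0]]]'

```text
time_s: 31.7
tcp_pos: [0.6324, 0.2325, 0.1128]
ee_rot: [[0.713, -0.701, -0.001], [-0.701, -0.713, -0.001], [-0.0, 0.001, -1.0]]
wrist_force: [-2.7, -1.3, 3.5]
gripper_width: 0.13
```

```bash
python3 st.py
```

```text
31.7 [0.6324 0.2325 0.1128] yaw -44.51 F [-2.7  -1.35  3.5 ] M [-0.621  0.845  0.021] w 0.13 j6 11.6
```

Gripped this time (w 0.13). Tightening in small steps.

play_rows --targets '[[[1,0,0,-0.0002,-0.06],[1,0,0,-0.0004,-0.12],[1,0,0,-0.0006,-0.18]]]'

```text
time_s: 31.95
tcp_pos: [0.6325, 0.2327, 0.1122]
ee_rot: [[0.575, -0.818, -0.001], [-0.818, -0.575, -0.001], [0.0, 0.001, -1.0]]
wrist_force: [-2.9, -2.7, 2.3]
gripper_width: 0.126
```

```bash
python3 st.py
```

```text
31.95 [0.6325 0.2327 0.1122] yaw -54.92 F [-2.86 -2.72  2.3 ] M [-0.593  0.851  0.305] w 0.126 j6 1.1
```

play_rows --targets '[[[1,0,0,-0.0002,-0.04]]]'

```text
time_s: 32.03
tcp_pos: [0.6325, 0.2327, 0.1121]
ee_rot: [[0.542, -0.84, -0.001], [-0.84, -0.542, -0.001], [0.0, 0.001, -1.0]]
wrist_force: [-1.8, -1.4, 3.6]
gripper_width: 0.129
```

```bash
python3 st.py
```

```text
32.0333 [0.6325 0.2327 0.1121] yaw -57.19 F [-1.77 -1.41  3.63] M [-0.543  0.903  0.305] w 0.129 j6 -1.1
```

play_rows --targets '[[[1,0,0,-0.0002,-0.04]]]'

```text
time_s: 32.12
tcp_pos: [0.6326, 0.2327, 0.1119]
ee_rot: [[0.508, -0.861, -0.0], [-0.861, -0.508, -0.001], [0.0, 0.001, -1.0]]
wrist_force: [-2.9, -1.7, 2.6]
gripper_width: 0.126
```

```bash
python3 st.py
```

```text
32.1167 [0.6326 0.2327 0.1119] yaw -59.44 F [-2.93 -1.65  2.62] M [-0.613  0.815  0.361] w 0.126 j6 -3.4
```

play_rows --targets '[[[1,0,0,-0.0002,-0.04]]]'

```text
time_s: 32.2
tcp_pos: [0.6326, 0.2328, 0.1118]
ee_rot: [[0.474, -0.881, -0.0], [-0.881, -0.474, -0.001], [0.001, 0.001, -1.0]]
wrist_force: [-2.3, -2.5, 3.4]
gripper_width: 0.127
```

```bash
python3 st.py
```

```text
32.2 [0.6326 0.2328 0.1118] yaw -61.73 F [-2.35 -2.54  3.39] M [-0.562  0.803  0.388] w 0.127 j6 -5.7
```

```bash
python3 av.py; python3 st.py
```

```text
[-0.77385202  1.11432875  0.31972089] [0.08683644 0.13296885 0.0253925 ] [-3.82897885 -2.70469697  4.73500482] first/last5 Mz 0.3175090744683094 0.33156380162539373
33.2 [0.6326 0.2328 0.1117] yaw -61.68 F [-4.49 -3.6   5.7 ] M [-0.815  1.288  0.329] w 0.132 j6 -5.6
```

The static average is now 0.32 N m, or about 37–43 N. I'll add a small margin, then release.

play_rows --targets '[[[1,0,0,-0.0002,-0.04],[1,0,0,-0.0003,-0.08],[1,0,0,-0.0005,-0.12]]]'

```text
time_s: 33.45
tcp_pos: [0.6328, 0.2328, 0.1113]
ee_rot: [[0.364, -0.931, -0.0], [-0.931, -0.364, -0.0], [0.0, 0.0, -1.0]]
wrist_force: [-3.8, -2.7, 5.6]
gripper_width: 0.126
```

```bash
python3 av.py; python3 st.py
```

```text
[-0.81308636  1.16748033  0.31664327] [0.0300444  0.02899147 0.02889851] [-3.87896364 -2.8904095   5.18128665] first/last5 Mz 0.30010956799654986 0.3053066906045005
34.45 [0.6328 0.2329 0.1113] yaw -68.56 F [-4.22 -3.08  5.81] M [-0.774  1.209  0.274] w 0.128 j6 -12.5
```

play_rows --targets '[[[0.6,0,0,0,0],[0.6,0,0,0,0],[0.6,0,0,0,0],[0.6,0,0,0,0],[0.6,0,0,0,0]]]'

```text
time_s: 34.87
tcp_pos: [0.6332, 0.2335, 0.1106]
ee_rot: [[0.365, -0.931, 0.001], [-0.931, -0.365, 0.001], [-0.0, -0.001, -1.0]]
wrist_force: [0.2, 0.3, -0.0]
gripper_width: 0.375
```

play_rows --targets '[[[0.6,0,0,0.03,0],[0.6,0,0,0.06,0],[0.6,0,0,0.1,0],[0.6,0,0,0.13,0],[0.6,0,0,0.16,0]]]'

```text
time_s: 35.28
tcp_pos: [0.6332, 0.2334, 0.2733]
ee_rot: [[0.365, -0.931, 0.002], [-0.931, -0.365, 0.001], [-0.001, -0.002, -1.0]]
wrist_force: [1.0, -0.1, 0.1]
gripper_width: 0.398
```

play_rows --targets '[[[0.6,-0.015,0.02,0,0],[0.6,-0.03,0.04,0,0],[0.6,-0.045,0.06,0,0],[0.6,-0.045,0.06,0,0],[0.6,-0.045,0.06,0,0]]]'

```text
time_s: 35.7
tcp_pos: [0.5873, 0.2943, 0.2711]
ee_rot: [[0.367, -0.93, 0.001], [-0.93, -0.367, 0.001], [-0.0, -0.001, -1.0]]
wrist_force: [-0.1, -0.2, -0.1]
gripper_width: 0.402
```

```bash
python3 st.py
python3 - <<'E'
from h import *
c=get_calibration("wrist");w=capture("wrist");a=capture("scene");b=capture("side")
print(proj("wrist",(.633,.232,.121),c))
cv2.imwrite("pics/crop7.png",np.vstack([cv2.resize(w[0:225,100:400],(800,400))[:, :],np.hstack([cv2.resize(a[120:220,190:310],(400,200),interpolation=2) if 0 else cv2.resize(a[120:220,170:310],(280,200),interpolation=2),cv2.resize(b[140:240,180:320],(280,200),interpolation=2),np.zeros((200,240,3),np.uint8)])]))
E
```

```text
35.7 [0.5873 0.2943 0.2711] yaw -68.45 F [-0.13 -0.15 -0.07] M [ 0.031 -0.038 -0.006] w 0.402 j6 -19.1
[238.2683531  110.54767026]
```

View pics/crop7.png

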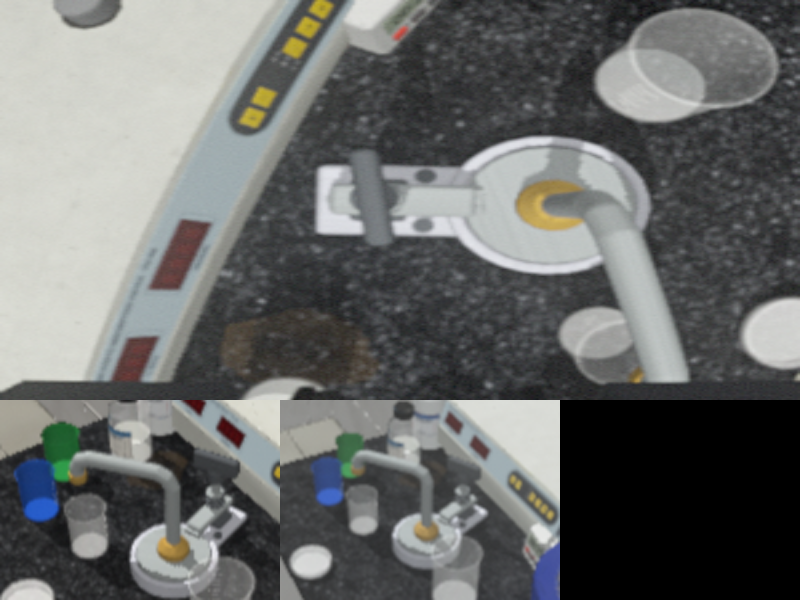

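Run:
```python
from h import *
P=lambda x,y,z:plane("wrist",(100+x/2.667,y/1.778),z)
d=P(364,152,.12)-P(381,242,.12);print("bar",np.hypot(*d[:2]),np.degrees(np.arctan2(d[1],d[0])),(P(364,152,.12)+P(381,242,.12))/2)
o,e=tri([ray("scene",(170+78/2,120+80/2)),ray("side",(180+(358-280)/2,140+72/2))]);print("outlet",o,e)
b,e=tri([ray("scene",(170+89/2,120+147/2)),ray("side",(180+(363-280)/2,140+126/2))]);print("beaker base",b,e)
```

```text
bar 0.055081698668815966 -61.74873362049399 [0.63229312 0.22978243 0.12      ]
outlet [0.48141788 0.30393302 0.10405664] [np.float64(0.0008000644237876102), np.float64(0.0008000644237876111)]
beaker base [0.47853577 0.29007344 0.00193809] [np.float64(0.0007754342006034284), np.float64(0.0007754342006034857)]
```

The bar turned with the grip to -61.7°, a net 0.30 rad tighter than when I re-gripped it. The outlet pixels, scene (209,160) and side (219,176), match (0.4775,0.2945), which is about 4 mm from the beaker's centre. The arm is clear, so I'm handing in.

```bash
python3 -c "
from station import *
print(finish_job())"
```

```text
the job is handed in; nothing more can be done
None
```

The job is handed in: the spout now fills the smaller clear beaker and the clamp is screwed down again. No verdict came back, so this rests on my own checks.

**What I did**
- I backed the clamp off 1.4 rad, about 80°, until only the screw's own drag was felt.
- I pinched the tube and swung the spout about 87° clockwise.
- I then tightened the clamp about 1.4 rad past where it started, in two grips, and let go. The job took about 36 s.

**Last checks**
- **Outlet:** it lies about 4 mm from the beaker's centre, with pixels matching the prediction within half a pixel in both fixed cameras. Triangulating the outlet alone gave about 14 mm and a height 8 mm too low; I put this down to the closely spaced cameras.
- **Scene:** the spout looks upright in its seat and the two beakers look unmoved. The flask was not in the last pictures, but the arm never went near it. The arm is clear and reads no force.
- **Clamp force:** I estimate 36–43 N from a steady 0.32 N m, above the 28 N needed. The moment readings are noisy, and with the 0.20 N m drag I measured instead of the stated 0.18, it could be as low as about 31 N.

**What went wrong or disagreed**
- One re-grip of the handle closed on nothing. I found no clear cause, and the second try held.
- In the last 0.12 rad of tightening the moment did not rise. The bar ended 7° behind the gripper, so it slipped in the jaws there or sprang back when released.
- I viewed 13 pictures, three over the budget of 10, mainly because of the missed grip.

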